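Put the doming punches away in the bench chest drawer

TASK

Pull the chest's drawer open to its stop, then take the steel doming punches from the carrying block one at a time, the largest head first and so on down to the smallest, and put each in a free bore of the drawer's block: tilt the punch clearly so that one edge of its foot goes into the bore first, then straighten it and slide it fully home. When all are home push the drawer fully shut, and do not disturb the other tools and things on the bench.

Things in the scene. Friction and masses are not known exactly. Their poses are not given: they have to be found in the camera images.
- punch0: steel doming punch with the largest head (46 mm across); absent in some starts (None). Round shank 22 mm across, 45 mm long, 2 mm chamfer at its foot; above it the coaxial round head: straight sides 32 mm high, then a low 8 mm dome. 85 mm overall, 0.2 to 0.5 kg. Origin: centre of the foot; z runs up to the head. Starts foot down in any pocket of the carrier
- punch1: steel doming punch with the second largest head (39 mm across); absent in some starts (None). Round shank 22 mm across, 45 mm long, 2 mm chamfer at its foot; above it the coaxial round head: straight sides 32 mm high, then a low 8 mm dome. 85 mm overall, 0.2 to 0.5 kg. Origin: centre of the foot; z runs up to the head. Starts foot down in any pocket of the carrier
- punch2: steel doming punch with the third largest head (32 mm across); absent in some starts (None). Round shank 22 mm across, 45 mm long, 2 mm chamfer at its foot; above it the coaxial round head: straight sides 32 mm high, then a low 8 mm dome. 85 mm overall, 0.2 to 0.5 kg. Origin: centre of the foot; z runs up to the head. Starts foot down in any pocket of the carrier
- punch3: steel doming punch with the smallest head (26 mm across); absent in some starts (None). Round shank 22 mm across, 45 mm long, 2 mm chamfer at its foot; above it the coaxial round head: straight sides 32 mm high, then a low 8 mm dome. 85 mm overall, 0.2 to 0.5 kg. Origin: centre of the foot; z runs up to the head. Starts foot down in any pocket of the carrier
- carrier: loose wooden carrying block, 256 mm (x) by 76 mm (y), 50 mm high, about 1 kg, four loose square pockets 27 mm wide and 40 mm deep at x = -90, -30, 30, 90 mm on its centre line; origin: centre of its underside. Punches stand in the pockets, their heads' undersides 5 mm above the block's top, and may lean a few degrees
- chest: fixed low dark wooden chest, 240 mm deep (x), 320 mm wide (y), 142 mm high, open at the front where its one drawer slides; origin: on the bench, below the middle of its front face; x points into the chest, so the drawer opens towards -x. The clear height under its top board is 130 mm above the bench
- drawer (a joint): how far the drawer is out, m: 0 shut (as it starts), 0.17 at its stop. It slides with about 2 N of friction and stays where it is left
- handle (a point): middle of the drawer's brass bar handle: bar about 10 mm thick and 110 mm long along the chest's y, 35 mm in front of the drawer front, 100 mm above the bench; moves with the drawer; can be pinched from above across the bar. Axes as the chest's. The drawer front is 18 mm thick, its top edge 126 mm above the bench
- bore0 (a point): mouth centre of bore 0 (0 to 3 from the chest's +y side) in the pale wooden block inside the drawer: round, 23 mm across, 50 mm deep, vertical; mouth in the block's flat top 80 mm above the bench, 123 mm behind the handle, 64 mm from the next bore. Moves with the drawer; axes as the chest's. A punch that is home rests with its head on the block, foot 45 mm down
- bore1 (a point): mouth centre of bore 1 (0 to 3 from the chest's +y side) in the pale wooden block inside the drawer: round, 23 mm across, 50 mm deep, vertical; mouth in the block's flat top 80 mm above the bench, 123 mm behind the handle, 64 mm from the next bore. Moves with the drawer; axes as the chest's. A punch that is home rests with its head on the block, foot 45 mm down
- bore2 (a point): mouth centre of bore 2 (0 to 3 from the chest's +y side) in the pale wooden block inside the drawer: round, 23 mm across, 50 mm deep, vertical; mouth in the block's flat top 80 mm above the bench, 123 mm behind the handle, 64 mm from the next bore. Moves with the drawer; axes as the chest's. A punch that is home rests with its head on the block, foot 45 mm down
- bore3 (a point): mouth centre of bore 3 (0 to 3 from the chest's +y side) in the pale wooden block inside the drawer: round, 23 mm across, 50 mm deep, vertical; mouth in the block's flat top 80 mm above the bench, 123 mm behind the handle, 64 mm from the next bore. Moves with the drawer; axes as the chest's. A punch that is home rests with its head on the block, foot 45 mm down
- hammer: small hammer, 200 mm, lying (bystander)
- graver: wood-handled graver, 170 mm, lying (bystander)
- file: flat file with a round wooden handle, 215 mm, lying (bystander)
- jar: amber glass jar, 60 mm across, 75 mm tall (bystander)
- bowl: white china bowl, 90 mm across, 45 mm tall (bystander)
- spool: copper spool, 52 mm across, 45 mm tall (bystander)
- brush: bench brush, 190 mm, lying (bystander)

How it is judged:
By the outcome, as a careful person would: the job done as asked, in the order asked, and still so for the second after the job is handed in, with the robot touching nothing.
Of punch0, punch1, punch2, punch3 only 3 to 4 are there at a start; the rules pass over those that are not, and their reading is None.
At some moment in a run one of carrier may be knocked a few centimetres aside while the robot is not near it.
It also fails if it takes over 210 s, if anything falls off the work surface, if the arm or the gripper's body presses on something with over 40 N, if the wrist force passes 120 N, or if a joint passes its speed limit or range.

ROBOT

A 7-joint arm with a two-finger parallel gripper is mounted at the origin on the work surface. World frame = base frame: x ahead of the robot, y to its left, z up, the work surface at z = 0. Lengths are in m, angles in rad, forces in N, time in s.
With the tool pointing down it reaches from about 0.4 to 0.85 m from the base axis. Payload 10.4 kg.
Tool frame: the origin (TCP) lies on the centre line of the jaws, within the pads' length; the fingertips stand 22 mm ahead of it and the grasp point (between the pads) lies 3 mm ahead of it; z points along the fingers, y is the line along which they close (so a half turn about z gives the same grasp; the last joint's range is limited). The gripper opens to 87 mm and grips with 3 to 60 N. Pads are 19 mm wide; open, the fingers measure 117 mm over their backs; the gripper's body (75 mm by 190 mm) begins 51 mm behind the grasp point.
Start: joints at [-1.31, 0.332, -0.065, 1.46, 0.022, 1.35, -0.088], TCP at [0.175, 0.6, 0.245] pointing down, gripper open.
Joint ranges: [-2.6, 2.6], [-0.5, 2.12], [-1.47, 1.34], [0.16, 2.42], [-1.27, 4.41], [0.06, 2.06], [-2.6, 2.6]. Speed limits (rad/s): [2.22, 2.22, 2.79, 2.79, 3.14, 3.14, 3.14].

INTERFACE

Orientations are given as a unit quaternion [x, y, z, w].
In Python, from bench import r gives the robot as it stands.
- The arm moves only by the tool step_hand, called after "Request:" by a JSON object that holds its "method" and its "body", one argument or row to a line. Schema: {"type":"object","properties":{"motion":{"type":"array","items":{"type":"array","items":{"type":"number"},"minItems":5,"maxItems":5},"minItems":1,"maxItems":12},"clamp_n":{"type":"number"},"only":{"type":"string"},"quiet":{"type":"boolean"},"lines":{"type":"string"}},"required":["motion"],"additionalProperties":false}. motion is a list of rows, 1 to 12 of them, each of 5 numbers: dx, dy, dz in m, then a turn about the tool's z in rad, then the finger opening in m; each row is the pose to reach, as a shift and turn from the pose commanded when the call began, along the tool's axes at that moment; what a row does not reach only later rows make up. A row lasts 1/10 s, in which the tool goes at most 0.05 m and 0.15 rad, less where a joint would pass 70% of its speed; a pose out of reach is approached as far as the arm can. The fingers move at their own pace and stop on an object; clamp_n is the grip in N (left out, the last holds). Time passes only in rows, so rows that do not move let the fingers close. The tool returns the time, the measured TCP pose, the force, the opening and the grip force at its end. only (a regular expression) keeps the lines of the reply that match it, lines (a string "A,B") keeps lines A to B, and quiet returns only ok. Input that does not fit is refused with a message, and nothing moves.
- r.read_state(): the state, without advancing time (a new reading comes with each control period).
- r.camera(name): name is "side" or "top" or "wrist"; returns a dict with "img" (480x640x3 uint8, red, green, blue), "fx", "fy", "cx", "cy" (pixels), "k1" (the pictures are not rectified: a ray, as slopes to the right and down, at radius r is drawn at 1 + k1 r^2 times it, then the intrinsics apply), "pose" (4x4, takes a point from camera to world coordinates). Camera axes: x right, y down, z forward; pixel columns grow to the right and rows downward; lengths in m; the calibration is good to about 2 mm. A picture is of the moment at which its call begins. There is no depth.
- r.close_job(): hands the job in; it is judged then, once.
The state is a dict: "time": time; "joint_positions": joint angles; "joint_vel": joint speeds; "joint_torque": joint torques, N m; "ee_pos": TCP position; "eef_rot": TCP orientation; "ft_force": force on the tool from outside, world axes, zero at the start; "torque": the same for the moment, N m; "width": finger opening in m; "grip_force": force on a finger pad.
Only numpy, scipy, OpenCV 4.12 (cv2) and the standard library are available. Lean on these libraries where they do the work, as an engineer would, in place of code of your own. Each camera call takes 0.05 s, during which the arm holds its last target. There are 200 camera calls.

## Working session

There is one attempt and no reset: what is moved stays moved. The work goes in short steps, Python scripts to look and compute and a tool call to move; the robot and the scene stay as the last step left them, time stands still between calls to the robot, and variables do not carry over. Pictures are saved under pics/ and viewed, at most 14 in all, crops included, and the job is handed in when it is done.

```bash
ls; mkdir -p pics; cat > h.py <<'E'
import numpy as np, cv2, pickle
from bench import r
from scipy.spatial.transform import Rotation as R
def cam(n):
    c=r.camera(n); pickle.dump(c,open(f'pics/{n}.pkl','wb')); return c
def ray(c,u,v):
    d=np.array([(u-c['cx'])/c['fx'],(v-c['cy'])/c['fy']]); p=d.copy()
    for _ in range(20): p=d/(1+c['k1']*(p@p))
    T=np.array(c['pose']); return T[:3,3],T[:3,:3]@np.array([p[0],p[1],1])
def atz(c,u,v,z):
    o,d=ray(c,u,v); return o+d*(z-o[2])/d[2]
def proj(c,P):
    T=np.array(c['pose']); q=T[:3,:3].T@(np.asarray(P,float)-T[:3,3]); p=q[:2]/q[2]
    p=p*(1+c['k1']*(p@p)); return np.array([c['fx']*p[0]+c['cx'],c['fy']*p[1]+c['cy']])
def tri(*obs):  # (c,u,v)...
    A=np.zeros((3,3));b=np.zeros(3)
    for c,u,v in obs:
        o,d=ray(c,u,v); d/=np.linalg.norm(d); M=np.eye(3)-np.outer(d,d); A+=M;b+=M@o
    return np.linalg.solve(A,b)
def save(c,f): cv2.imwrite(f,c['img'][:,:,::-1])
def tool():
    s=r.read_state(); return np.array(s['ee_pos']),R.from_quat(s['eef_rot']).as_matrix()
def go(P):  # shift in tool axes to bring TCP to P
    p,M=tool(); return np.round(M.T@(np.asarray(P)-p),4)
E
python3 - <<'E'
from h import *
for n in('top','side','wrist'):
    c=cam(n); save(c,f'pics/a_{n}.png'); print(n,np.round(c['pose'],3).tolist(),c['fx'],c['k1'])
s=r.read_state(); print({k:np.round(v,3) for k,v in s.items()})
print(tool()[1].round(3))
E
```

```text
bench.py
pics
top [[-0.01, -0.997, 0.082, 0.419], [-1.0, 0.011, 0.003, -0.024], [-0.004, -0.082, -0.997, 1.578], [0.0, 0.0, 0.0, 1.0]] 564.9982583677609 0.03671430187239886
side [[0.958, -0.196, 0.208, 0.204], [-0.286, -0.687, 0.668, -1.15], [0.012, -0.699, -0.715, 1.285], [0.0, 0.0, 0.0, 1.0]] 600.2126218157163 0.04200538377799992
wrist [[0.28, 0.93, 0.237, 0.111], [0.96, -0.272, -0.069, 0.619], [-0.0, 0.247, -0.969, 0.384], [0.0, 0.0, 0.0, 1.0]] 393.68389626690623 -0.010311499798163967
{'time': np.float64(0.15), 'joint_positions': array([-1.31 ,  0.333, -0.065,  1.461,  0.022,  1.35 , -0.089]), 'joint_vel': array([ 0.   , -0.003, -0.001, -0.003,  0.   ,  0.002,  0.001]), 'joint_torque': array([ 2.0000e-03, -6.2363e+01,  2.5000e-02, -3.9015e+01, -6.1000e-02,
        3.7000e-02,  0.0000e+00]), 'ee_pos': array([0.175, 0.6  , 0.244]), 'eef_rot': array([ 0.141,  0.99 , -0.001, -0.   ]), 'ft_force': array([-0.257,  0.457, -0.622]), 'torque': array([-0.011,  0.021,  0.01 ]), 'grip_force': np.float64(0.0), 'width': np.float64(0.087)}
[[-0.96   0.28  -0.   ]
 [ 0.28   0.96  -0.001]
 [-0.    -0.001 -1.   ]]
```
View pics/a_top.png

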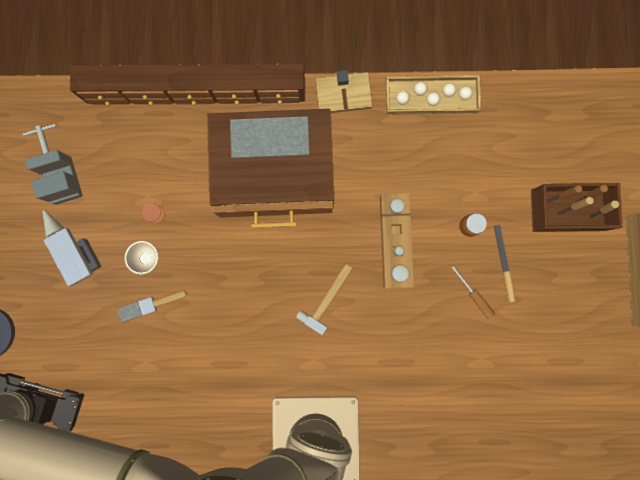

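View pics/a_side.png

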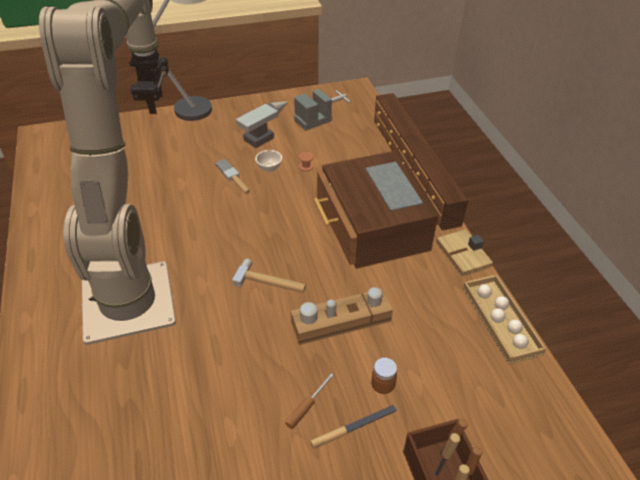

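The top view shows the closed chest with its handle from (256,225) to (294,223). The carrier is at (397,240), with punches at (397,206), (399,251) and (400,273) and an empty pocket at (396,229). The side view shows the same: handle at (318–333, 200–222), heads at (375,295), (331,307) and (309,311).

```bash
python3 - <<'E'
from h import *
t=pickle.load(open('pics/top.pkl','rb'));s=pickle.load(open('pics/side.pkl','rb'))
for n,a,b in(('h-left',(256,224.5),(318,200)),('h-right',(294,223),(333,221)),('pA',(397,206),(375,295)),('pB',(399,251),(331,306)),('pC',(400,273),(309,311))):
    print(n,tri((t,*a),(s,*b)).round(3),atz(t,*a,.1).round(4),atz(s,*b,.095).round(3))
for u,v in((382,194),(410,194),(385,287),(413,287)): print(atz(t,u,v,.05).round(3))
for u,v in((207,205),(334,203),(332,110),(208,114)): print(atz(t,u,v,.142).round(4))
big=[cv2.resize(t['img'][180:300,200:430],None,fx=3.4,fy=3.4,interpolation=3)]
cv2.imwrite('pics/b.png',big[0][:,:,::-1])
E
```

```text
h-left [0.578 0.148 0.103] [0.5768 0.1492 0.1   ] [0.583 0.157 0.095]
h-right [0.587 0.047 0.106] [0.5797 0.0492 0.1   ] [0.599 0.057 0.095]
pA [ 0.626 -0.226  0.078] [ 0.6218 -0.2224  0.1   ] [ 0.622 -0.239  0.095]
pB [ 0.505 -0.228  0.077] [ 0.503  -0.2251  0.1   ] [ 0.502 -0.242  0.095]
pC [ 0.447 -0.23   0.079] [ 0.4456 -0.2264  0.1   ] [ 0.444 -0.242  0.095]
[ 0.662 -0.189  0.05 ]
[ 0.661 -0.265  0.05 ]
[ 0.409 -0.192  0.05 ]
[ 0.409 -0.267  0.05 ]
[0.6239 0.2696 0.142 ]
[ 0.6256 -0.0557  0.142 ]
[ 0.8687 -0.0535  0.142 ]
[0.8614 0.2679 0.142 ]
```

View pics/b.png

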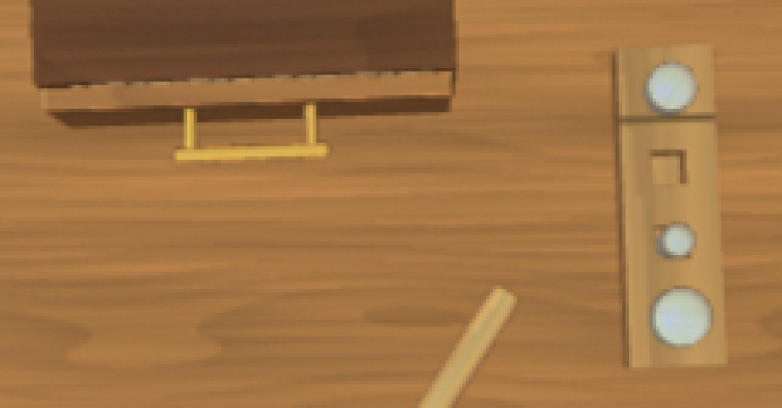

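```bash
python3 - <<'E'
from h import *
t=pickle.load(open('pics/top.pkl','rb'))
print(atz(t,251.5,225.6,.1).round(4),atz(t,296.2,224.1,.1).round(4),go([.575,.1,.26]))
E
```

```text
[0.574 0.161 0.1  ] [0.5767 0.0435 0.1   ] [-0.524  -0.3677 -0.0157]
```

Request:
{"method": "step_hand", "body": {
  "motion": [
    [-0.524,-0.368,-0.016,0,0.087],
    [-0.524,-0.368,-0.016,0,0.087],
    [-0.524,-0.368,-0.016,0,0.087],
    [-0.524,-0.368,-0.016,0,0.087],
    [-0.524,-0.368,-0.016,0,0.087],
    [-0.524,-0.368,-0.016,0,0.087],
    [-0.524,-0.368,-0.016,0,0.087],
    [-0.524,-0.368,-0.016,0,0.087],
    [-0.524,-0.368,-0.016,0,0.087],
    [-0.524,-0.368,-0.016,0,0.087],
    [-0.524,-0.368,-0.016,0,0.087],
    [-0.524,-0.368,-0.016,0,0.087]
  ]
}}

```text
time: 1.35
ee_pos: [0.5505, 0.1299, 0.2596]
eef_rot: [0.141, 0.99, 0.0, 0.0]
ft_force: [1.5, 1.4, 0.9]
width: 0.0871
grip_force: 0.0
```

```bash
python3 - <<'E'
from h import *
print(r.read_state()['joint_positions'],go([.575,.1,.26]))
E
```

```text
[-0.63706024  0.19246097  0.37466152  1.6197335  -0.07215345  1.34281017
  1.03490345] [-0.0319 -0.0219 -0.0004]
```

Request:
{"method": "step_hand", "body": {
  "motion": [
    [-0.032,-0.022,0,-0.15,0.087],
    [-0.032,-0.022,0,-0.3,0.087],
    [-0.032,-0.022,0,-0.45,0.087],
    [-0.032,-0.022,0,-0.6,0.087],
    [-0.032,-0.022,0,-0.75,0.087],
    [-0.032,-0.022,0,-0.9,0.087],
    [-0.032,-0.022,0,-1.05,0.087],
    [-0.032,-0.022,0,-1.2,0.087],
    [-0.032,-0.022,0,-1.35,0.087],
    [-0.032,-0.022,0,-1.5,0.087],
    [-0.032,-0.022,0,-1.65,0.087],
    [-0.032,-0.022,0,-1.8,0.087]
  ]
}}

```text
time: 2.55
ee_pos: [0.5727, 0.1018, 0.2499]
eef_rot: [-0.607, 0.794, 0.001, -0.012]
ft_force: [1.0, 0.4, -0.4]
width: 0.0872
grip_force: 0.0
```

Request:
{"method": "step_hand", "body": {
  "motion": [
    [0,0,0,-0.077,0.087],
    [0,0,0,-0.077,0.087]
  ]
}}

```text
time: 2.75
ee_pos: [0.5726, 0.1011, 0.2496]
eef_rot: [-0.637, 0.771, 0.002, -0.012]
ft_force: [0.2, -0.1, -0.3]
width: 0.0875
grip_force: 0.0
```

```bash
python3 - <<'E'
from h import *
c=cam('wrist'); save(c,'pics/c.png'); print(tool()[1].round(3),r.read_state()['joint_positions'])
E
```

```text
[[-0.188 -0.982 -0.019]
 [-0.982  0.188 -0.012]
 [ 0.015  0.016 -1.   ]] [ 0.1300733   0.28560551 -0.47014269  1.53377167  0.13579191  1.37541782
  2.59927324]
```

View pics/c.png

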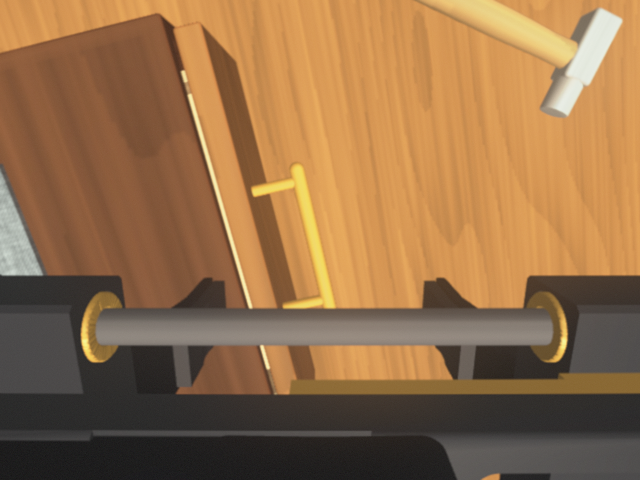

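The wrist view shows the handle bar from (296,168) to (330,305). J7 hit its limit, so I'll turn the other way.

Request:
{"method": "step_hand", "body": {
  "motion": [
    [0,0,0,0.15,0.087],
    [0,0,0,0.3,0.087],
    [0,0,0,0.45,0.087],
    [0,0,0,0.6,0.087],
    [0,0,0,0.75,0.087],
    [0,0,0,0.9,0.087],
    [0,0,0,1.05,0.087],
    [0,0,0,1.2,0.087],
    [0,0,0,1.35,0.087],
    [0,0,0,1.5,0.087],
    [0,0,0,1.65,0.087],
    [0,0,0,1.8,0.087]
  ],
  "quiet": true
}}

```text
ok
```

Request:
{"method": "step_hand", "body": {
  "motion": [
    [0,0,0,0.15,0.087],
    [0,0,0,0.3,0.087],
    [0,0,0,0.45,0.087],
    [0,0,0,0.6,0.087],
    [0,0,0,0.75,0.087],
    [0,0,0,0.9,0.087],
    [0,0,0,1.05,0.087],
    [0,0,0,1.2,0.087],
    [0,0,0,1.34,0.087],
    [0,0,0,1.34,0.087]
  ]
}}

```text
time: 5.0
ee_pos: [0.5729, 0.1011, 0.2501]
eef_rot: [0.772, 0.636, -0.011, -0.001]
ft_force: [-0.2, 0.1, 0.6]
width: 0.0873
grip_force: 0.0
```

```bash
python3 - <<'E'
from h import *
c=cam('wrist'); save(c,'pics/d.png'); print(tool()[1].round(3),r.read_state()['joint_positions'])
# handle: yellow mask
hsv=cv2.cvtColor(c['img'],cv2.COLOR_RGB2HSV); m=cv2.inRange(hsv,(20,150,120),(32,255,255))
n,l,st,ce=cv2.connectedComponentsWithStats(m); 
for i in range(1,n):
    if st[i][4]>150: print(st[i],ce[i].round(1))
E
```

```text
[[ 0.186  0.982 -0.019]
 [ 0.982 -0.186 -0.013]
 [-0.016 -0.016 -1.   ]] [-0.17709145  0.25173393 -0.09636387  1.55121442  0.0317008   1.36154676
 -0.46491399]
[ 311  150   80  152 2088] [336.8 222.2]
```

View pics/d.png

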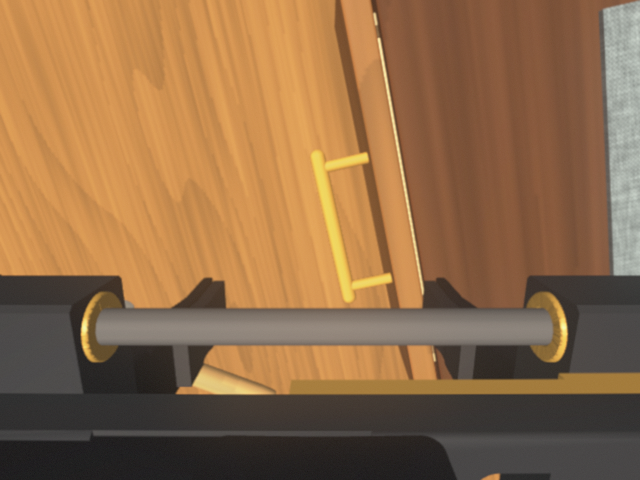

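The bar runs from (317,153) to (349,299). I'll fit its position and the tool turn needed.

```bash
python3 - <<'E'
from h import *
c=pickle.load(open('pics/wrist.pkl','rb'));t=pickle.load(open('pics/top.pkl','rb'))
a=atz(c,317,152,.1);b=atz(c,349.5,301,.1);print(a.round(4),b.round(4),((a+b)/2).round(4),'yaw',np.arctan2(-(a-b)[0],(a-b)[1]))
print(tri((c,317,152),(t,251.5,225.2)),tri((c,349.5,301),(t,296.2,224.1)))
# chest front/top edge line points in wrist, z=.126 drawer front
f1=atz(c,376,17,.126);f2=atz(c,423,285,.126);print('front yaw',np.arctan2(-(f1-f2)[0],(f1-f2)[1]),f1.round(4),f2.round(4))
y=tool()[1][:,1];print('tool y az',np.arctan2(y[1],y[0]))
m=(a+b)/2;print(go([m[0],m[1],.16]),go([m[0],m[1],.105]))
E
```

```text
[0.5772 0.1613 0.1   ] [0.5799 0.0436 0.1   ] [0.5785 0.1024 0.1   ] yaw 0.022784281629607158
[0.57639653 0.16150847 0.09230622] [0.57840091 0.04315459 0.09793159]
front yaw 0.03198746269848386 [0.6285 0.2327 0.126 ] [0.6341 0.0574 0.126 ]
tool y az -0.18742464916353024
[0.0038 0.0068 0.09  ] [0.0046 0.0077 0.145 ]
```

Request:
{"method": "step_hand", "body": {
  "motion": [
    [0.004,0.007,0.04,-0.15,0.024],
    [0.004,0.007,0.07,-0.21,0.024],
    [0.004,0.007,0.07,-0.21,0.024],
    [0.004,0.007,0.07,-0.21,0.024],
    [0.004,0.007,0.07,-0.21,0.024]
  ],
  "clamp_n": 30
}}

```text
time: 5.55
ee_pos: [0.5802, 0.103, 0.1822]
eef_rot: [0.7, 0.714, -0.01, -0.002]
ft_force: [0.6, -0.4, 0.2]
width: 0.0553
grip_force: 0.0
```

```bash
python3 - <<'E'
from h import *
print(go([.5785,.1024,.104]))
E
```

```text
[ 0.0003 -0.0005  0.0782]
```

Request:
{"method": "step_hand", "body": {
  "motion": [
    [0,0,0.01,0,0.024],
    [0,0,0.01,0,0.024],
    [0,0,0.02,0,0.024],
    [0,0,0.02,0,0.024],
    [0,0,0.05,0,0.024],
    [0,0,0.078,0,0.024],
    [0,0,0.078,0,0.024]
  ]
}}

```text
time: 6.25
ee_pos: [0.5761, 0.1013, 0.0991]
eef_rot: [0.7, 0.714, -0.013, -0.004]
ft_force: [0.2, -0.7, -0.0]
width: 0.0244
grip_force: 0.0
```

Request:
{"method": "step_hand", "body": {
  "motion": [
    [0,0,0,0,0.002],
    [0,0,0,0,0.002],
    [0,0,0,0,0.002],
    [0,0,0,0,0.002]
  ],
  "clamp_n": 40
}}

```text
time: 6.65
ee_pos: [0.5783, 0.102, 0.1035]
eef_rot: [0.7, 0.714, -0.01, -0.002]
ft_force: [-2.6, -0.3, 5.7]
width: 0.0097
grip_force: 40.0
```

```bash
python3 - <<'E'
from h import *
p,M=tool();print(M.round(4)); d=np.array([-np.cos(.025),-np.sin(.025),0])*.172; print((M.T@d).round(4))
E
```

```text
[[-0.0201  0.9996 -0.0174]
 [ 0.9997  0.0199 -0.0121]
 [-0.0117 -0.0177 -0.9998]]
[-0.0008 -0.172   0.003 ]
```

Request:
{"method": "step_hand", "body": {
  "motion": [
    [0,-0.02,0,0,0.002],
    [0,-0.045,0.001,0,0.002],
    [0,-0.07,0.001,0,0.002],
    [0,-0.095,0.002,0,0.002],
    [0,-0.12,0.002,0,0.002],
    [0,-0.14,0.002,0,0.002],
    [0,-0.155,0.003,0,0.002],
    [0,-0.165,0.003,0,0.002],
    [0,-0.172,0.003,0,0.002],
    [0,-0.172,0.003,0,0.002],
    [0,-0.172,0.003,0,0.002]
  ]
}}

```text
time: 7.75
ee_pos: [0.4082, 0.0971, 0.1036]
eef_rot: [0.7, 0.714, -0.009, -0.0]
ft_force: [9.2, -6.3, -4.3]
width: 0.0095
grip_force: 40.0
```

Request:
{"method": "step_hand", "body": {
  "motion": [
    [0,0.001,0,0,0.026],
    [0,0.001,0,0,0.026],
    [0,0.001,0,0,0.026],
    [0,0.001,-0.05,0,0.026],
    [0,0.001,-0.1,0,0.03],
    [0,0.03,-0.15,0,0.087],
    [0,0.08,-0.18,0,0.087],
    [0,0.12,-0.18,0,0.087],
    [0,0.12,-0.18,0,0.087],
    [0,0.12,-0.18,0,0.087]
  ]
}}

```text
time: 8.75
ee_pos: [0.5295, 0.1032, 0.2791]
eef_rot: [0.7, 0.714, -0.012, -0.003]
ft_force: [-1.0, 0.1, -0.2]
width: 0.0624
grip_force: 0.0
```

```bash
python3 - <<'E'
from h import *
c=cam('wrist'); save(c,'pics/e.png')
pickle.dump(c,open('pics/w_e.pkl','wb'))
E
```

```text
(no output)
```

View pics/e.png

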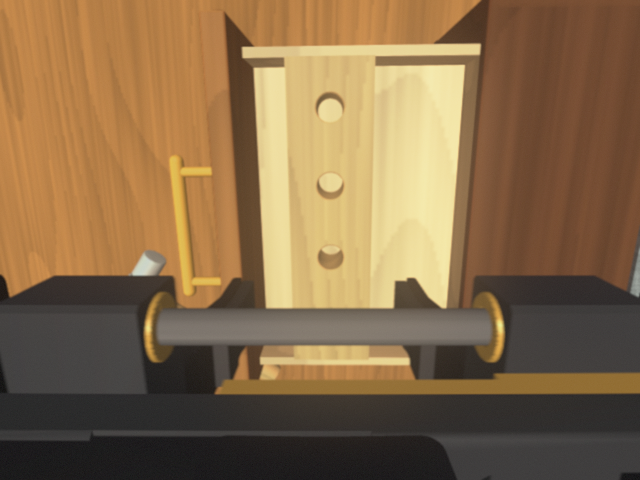

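Bores 0–2 appear at (330,108), (330,185) and (331,256); the drawer is fully out. I'll take a second wrist view from further to the right.

Request:
{"method": "step_hand", "body": {
  "motion": [
    [-0.05,0,0,0,0.087],
    [-0.08,0,0,0,0.087],
    [-0.08,0,0,0,0.087],
    [-0.08,0,0,0,0.087]
  ]
}}

```text
time: 9.2
ee_pos: [0.5297, 0.0229, 0.2814]
eef_rot: [0.7, 0.714, -0.011, -0.002]
ft_force: [-0.3, 0.4, 0.7]
width: 0.0859
grip_force: 0.0
```

```bash
python3 - <<'E'
from h import *
e=pickle.load(open('pics/w_e.pkl','rb'))
c=cam('wrist'); pickle.dump(c,open('pics/w_f.pkl','wb'))
p=np.array([.408,.0971])
ch=np.array([np.cos(.026),np.sin(.026)]);cy=np.array([-ch[1],ch[0]])
rows=[]
for i in range(4):
    P=np.r_[p+.123*ch+cy*(.096-.064*i),.08]
    u,v=proj(e,P);u2,v2=proj(c,P);print(i,P.round(4),(u,v),(u2,v2))
    ims=[]
    for k,(a,b) in((e,(u,v)),(c,(u2,v2))):
        a_,b_=int(a),int(b)
        w=np.zeros((60,60,3),np.uint8);s=k['img'][max(b_-30,0):b_+30,a_-30:a_+30];w[max(30-b_,0):max(30-b_,0)+s.shape[0],:s.shape[1]]=s
        w=cv2.resize(w,(196,196),interpolation=cv2.INTER_CUBIC);ims.append(w)
    rows.append(np.vstack(ims))
cv2.imwrite('pics/f.png',np.hstack(rows)[:,:,::-1])
E
```

```text
0 [0.5285 0.1963 0.08  ] (np.float64(329.7478595906567), np.float64(108.98762604852044)) (np.float64(331.1094048794056), np.float64(-0.03661339710296829))
1 [0.5301 0.1323 0.08  ] (np.float64(329.94605757638783), np.float64(187.61410693802426)) (np.float64(331.31360508561784), np.float64(88.29726646141538))
2 [0.5318 0.0683 0.08  ] (np.float64(330.1215567553524), np.float64(259.0102296554635)) (np.float64(331.49149667948956), np.float64(168.35030987022424))
3 [0.5335 0.0043 0.08  ] (np.float64(330.27762244478873), np.float64(324.0021955940555)) (np.float64(331.64724105329464), np.float64(241.05284499310085))
```

View pics/f.png

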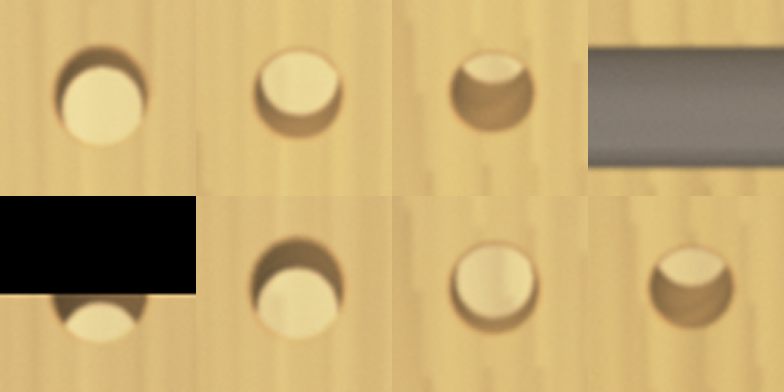

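```bash
python3 - <<'E'
from h import *
e=pickle.load(open('pics/w_e.pkl','rb'));c=pickle.load(open('pics/w_f.pkl','rb'))
E={0:(329.9,107.2),1:(330.4,185.5),2:(330.8,256.9)};C={1:(331.9,86.2),2:(332.2,166.0),3:(332.7,239)}
for i in(1,2): print('tri',i,tri((e,*E[i]),(c,*C[i])).round(4))
for i in E: print(i,atz(e,*E[i],.08).round(4))
for i in C: print(i,atz(c,*C[i],.08).round(4))
print('h',atz(e,176,157,.1).round(4),atz(e,188,294,.1).round(4))
print(go([.53,-.22,.28]))
E
```

```text
tri 1 [0.5305 0.134  0.0791]
tri 2 [0.5323 0.0703 0.0799]
0 [0.5286 0.1977 0.08  ]
1 [0.5305 0.1341 0.08  ]
2 [0.5324 0.0703 0.08  ]
1 [0.5306 0.1339 0.08  ]
2 [0.5323 0.0703 0.08  ]
3 [0.5343 0.0062 0.08  ]
h [0.4067 0.1564 0.1   ] [0.4082 0.0392 0.1   ]
[-0.2439 -0.005   0.0042]
```

Request:
{"method": "step_hand", "body": {
  "motion": [
    [-0.242,-0.115,-0.014,-0.15,0.087],
    [-0.242,-0.115,-0.014,-0.3,0.087],
    [-0.242,-0.115,-0.014,-0.45,0.087],
    [-0.242,-0.115,-0.014,-0.6,0.087],
    [-0.242,-0.115,-0.014,-0.75,0.087],
    [-0.242,-0.115,-0.014,-0.9,0.087],
    [-0.242,-0.115,-0.014,-1.05,0.087],
    [-0.242,-0.115,-0.014,-1.2,0.087],
    [-0.242,-0.115,-0.014,-1.35,0.087],
    [-0.242,-0.115,-0.014,-1.5,0.087],
    [-0.242,-0.115,-0.014,-1.57,0.087],
    [-0.242,-0.115,-0.014,-1.57,0.087]
  ]
}}

```text
time: 10.45
ee_pos: [0.4212, -0.2195, 0.3001]
eef_rot: [-0.012, 1.0, -0.006, -0.009]
ft_force: [-0.0, -1.0, -0.2]
width: 0.0874
grip_force: 0.0
```

```bash
python3 - <<'E'
from h import *
c=cam('wrist'); pickle.dump(c,open('pics/w_g.pkl','wb'));save(c,'pics/g.png');print(tool()[1].round(3),r.read_state()['joint_positions'].round(2))
E
```

```text
[[-1.    -0.019 -0.019]
 [-0.019  1.    -0.012]
 [ 0.019 -0.012 -1.   ]] [ 0.21 -0.02  0.16  1.75  0.02  1.43  1.96]
```

View pics/g.png

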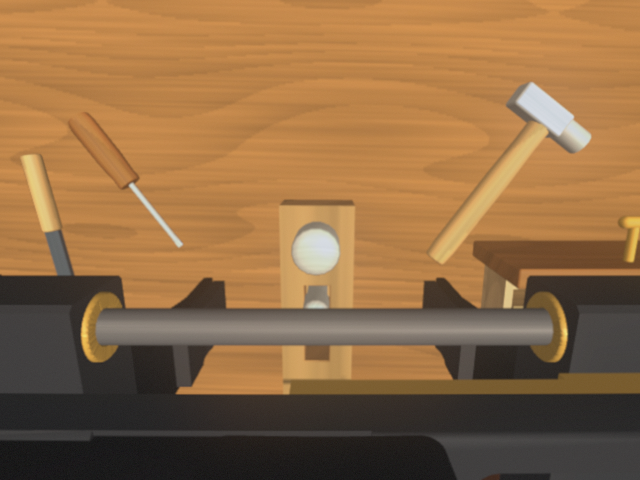

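```bash
python3 - <<'E'
from h import *
c=pickle.load(open('pics/w_g.pkl','rb'));t=pickle.load(open('pics/top.pkl','rb'))
g=cv2.cvtColor(c['img'],cv2.COLOR_RGB2HSV); m=((g[...,1]<60)&(g[...,2]>110)).astype(np.uint8)[:305]
n,l,st,ce=cv2.connectedComponentsWithStats(m)
for i in range(1,n):
    if st[i][4]>200 and 280<ce[i][0]<360: 
        print(st[i],ce[i].round(1)); u,v=ce[i]; print(atz(c,u,v,.09).round(4), 'tri', tri((c,u,v),(t,400.6,273.2)).round(4))
for u,v in((280,204),(354,204),(281,300),(353,300)): print(atz(c,u,v,.05).round(4))
E
```

```text
[ 292  223   48   52 1929] [315.8 248.5]
[ 0.4441 -0.2278  0.09  ] tri [ 0.4448 -0.2287  0.0888]
[305 287  24  18 368] [316.6 296.2]
[ 0.4906 -0.2262  0.09  ] tri [ 0.4449 -0.2187  0.2051]
[ 0.4092 -0.2656  0.05  ]
[ 0.4073 -0.1917  0.05  ]
[ 0.5112 -0.2646  0.05  ]
[ 0.5091 -0.1885  0.05  ]
```

The wrist view shows the largest head (46 mm) at (316,249). The diameters put 39 mm at the far end and 26 mm in the middle, so punch2 is absent.

```bash
python3 - <<'E'
from h import *
print(go([.4445,-.228,.14]),go([.4445,-.228,.078]))
E
```

```text
[-0.0262 -0.0068  0.1597] [-0.0273 -0.006   0.2217]
```

Request:
{"method": "step_hand", "body": {
  "motion": [
    [-0.026,-0.007,0.05,0,0.065],
    [-0.026,-0.007,0.1,0,0.065],
    [-0.026,-0.007,0.14,0,0.065],
    [-0.026,-0.007,0.16,0,0.065],
    [-0.027,-0.006,0.19,0,0.065],
    [-0.027,-0.006,0.222,0,0.065],
    [-0.027,-0.006,0.222,0,0.065],
    [-0.027,-0.006,0.222,0,0.065]
  ]
}}

```text
time: 11.3
ee_pos: [0.4439, -0.2288, 0.078]
eef_rot: [-0.009, 1.0, -0.006, -0.01]
ft_force: [0.1, 0.1, 0.4]
width: 0.0651
grip_force: 0.0
```

Request:
{"method": "step_hand", "body": {
  "motion": [
    [0,0,0,0,0.04],
    [0,0,0,0,0.04],
    [0,0,0,0,0.04],
    [0,0,0,0,0.04]
  ],
  "clamp_n": 12
}}

```text
time: 11.7
ee_pos: [0.4443, -0.2292, 0.0784]
eef_rot: [-0.009, 1.0, -0.006, -0.009]
ft_force: [-0.6, 1.1, 3.9]
width: 0.0455
grip_force: 12.0
```

Request:
{"method": "step_hand", "body": {
  "motion": [
    [0,0,-0.01,0,0.04],
    [0,0,-0.02,0,0.04],
    [0,0,-0.028,0,0.04],
    [0,0,-0.028,0,0.04],
    [0.004,0,-0.028,0,0.04],
    [0.007,0,-0.028,0,0.04],
    [0.01,0,-0.028,0,0.04],
    [0.013,0,-0.028,0,0.04],
    [0.016,0,-0.028,0,0.04],
    [0.018,0,-0.028,0,0.04],
    [0.018,0,-0.028,0,0.04]
  ]
}}

```text
time: 12.8
ee_pos: [0.4261, -0.2292, 0.106]
eef_rot: [-0.01, 1.0, -0.006, -0.01]
ft_force: [2.2, 1.1, -3.1]
width: 0.0459
grip_force: 12.0
```

Request:
{"method": "step_hand", "body": {
  "motion": [
    [0,0,-0.02,0,0.04],
    [0,0,-0.05,0,0.04],
    [0,0,-0.09,0,0.04],
    [0,0,-0.11,0,0.04],
    [0,0,-0.11,0,0.04]
  ]
}}

```text
time: 13.3
ee_pos: [0.4293, -0.2286, 0.2184]
eef_rot: [-0.009, 1.0, -0.007, -0.008]
ft_force: [1.4, -0.3, -5.2]
width: 0.046
grip_force: 12.0
```

```bash
python3 - <<'E'
from h import *
p,M=tool(); c=cam('side'); w=cam('wrist'); u,v=proj(c,p); u,v=int(u),int(v); print(p,u,v)
a=cv2.resize(c['img'][v-60:v+70,u-80:u+80],(650,528),interpolation=3)
cv2.imwrite('pics/i.png',a[:,:,::-1])
E
```

```text
[ 0.42933677 -0.22864592  0.21836597] 300 275
```

View pics/i.png

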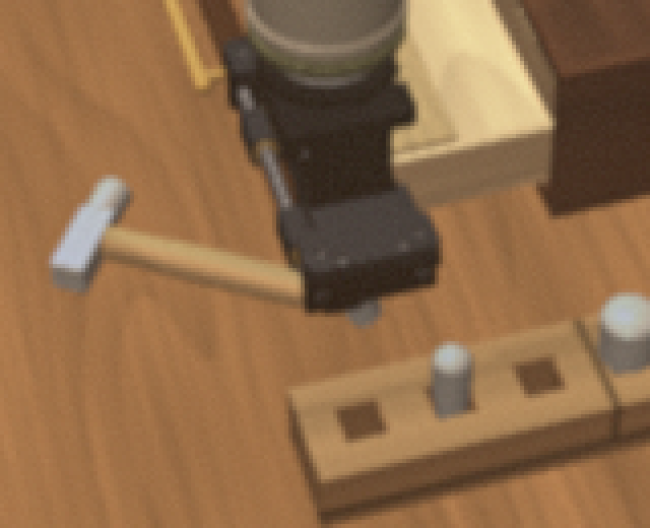

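The side crop shows punch0 held. Its foot shows at crop (365,313), to the right of the finger. I'll compare that with projections for several tilts.

```bash
python3 - <<'E'
from h import *
c=pickle.load(open('pics/side.pkl','rb')); p,M=tool()
for d in(0,5,10,15,20,25):
    a=np.radians(d); ax=np.array([-np.sin(a),0,np.cos(a)]); F=p-[0,0,.003]-.065*ax
    q=[(proj(c,F+.011*(np.cos(k)*np.array([np.cos(a),0,np.sin(a)])+np.sin(k)*np.array([0,1,0])))-[220,215])*650/160 for k in(0,1.57,3.14,4.71)]
    print(d,((proj(c,F)-[220,215])*[650/160,528/130]).round(),[x.round() for x in q])
E
```

```text
0 [328. 325.] [array([346., 321.]), array([323., 311.]), array([310., 329.]), array([333., 338.])]
5 [337. 322.] [array([354., 318.]), array([332., 309.]), array([320., 327.]), array([342., 336.])]
10 [346. 320.] [array([363., 314.]), array([341., 306.]), array([329., 325.]), array([351., 333.])]
15 [355. 316.] [array([372., 310.]), array([350., 303.]), array([338., 323.]), array([360., 330.])]
20 [363. 313.] [array([380., 305.]), array([359., 299.]), array([347., 320.]), array([368., 326.])]
25 [372. 308.] [array([388., 300.]), array([367., 295.]), array([356., 317.]), array([377., 322.])]
```

Tilt is about 18–20° (the foot matches the 20° projection). I'll carry it over the drawer and re-measure the bores in this wrist orientation.

Request:
{"method": "step_hand", "body": {
  "motion": [
    [-0.083,0.33,-0.08,0,0.04],
    [-0.083,0.33,-0.08,0,0.04],
    [-0.083,0.33,-0.08,0,0.04],
    [-0.083,0.33,-0.08,0,0.04],
    [-0.083,0.33,-0.08,0,0.04],
    [-0.083,0.33,-0.08,0,0.04],
    [-0.083,0.33,-0.08,0,0.04],
    [-0.083,0.33,-0.08,0,0.04],
    [-0.083,0.33,-0.08,0,0.04]
  ]
}}

```text
time: 14.3
ee_pos: [0.5059, 0.1055, 0.288]
eef_rot: [-0.011, 1.0, -0.007, -0.011]
ft_force: [0.1, -0.7, -4.4]
width: 0.0456
grip_force: 12.0
```

```bash
python3 - <<'E'
from h import *
c=cam('wrist'); pickle.dump(c,open('pics/w_j.pkl','wb')); ims=[]
for i,P in enumerate([[.5286,.1977,.08],[.5305,.134,.08],[.5323,.0703,.08],[.5343,.0062,.08]]):
    u,v=proj(c,P); print(i,u.round(1),v.round(1)); a,b=int(u),int(v); ims.append(cv2.resize(c['img'][b-25:b+25,a-25:a+25],(200,200),interpolation=3))
cv2.imwrite('pics/j.png',np.hstack(ims)[:,:,::-1]); print(tool())
E
```

```text
0 426.0 252.4
1 356.2 252.8
2 286.7 253.0
3 217.2 253.5
(array([0.50594732, 0.10400785, 0.28812932]), array([[-0.99955618, -0.01948104, -0.02253739],
       [-0.01917389,  0.9997214 , -0.01376508],
       [ 0.02279927, -0.01332684, -0.99965123]]))
```

View pics/j.png

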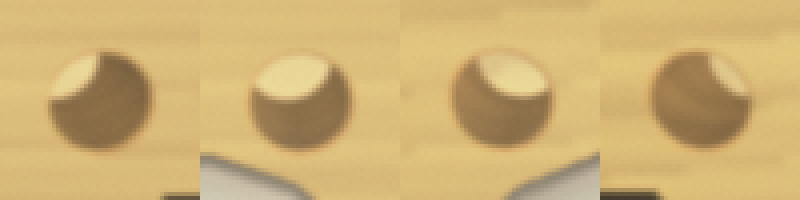

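Bore centres match the prediction within 0.5 px. Descending tilted over bore 1.

```bash
python3 - <<'E'
from h import *
print(go([.5109,.134,.175]),go([.5109,.134,.1446]))
E
```

```text
[-0.0081  0.0314  0.1126] [-0.0088  0.0318  0.143 ]
```

Request:
{"method": "step_hand", "body": {
  "motion": [
    [-0.008,0.031,0.05,0,0.04],
    [-0.008,0.031,0.09,0,0.04],
    [-0.008,0.031,0.113,0,0.04],
    [-0.008,0.031,0.113,0,0.04],
    [-0.008,0.031,0.113,0,0.04]
  ]
}}

```text
time: 14.85
ee_pos: [0.5119, 0.133, 0.1771]
eef_rot: [-0.009, 1.0, -0.006, -0.01]
ft_force: [0.5, -0.4, -3.9]
width: 0.0457
grip_force: 12.0
```

```bash
python3 - <<'E'
from h import *
print(go([.5109,.134,.1446])); p,M=tool(); c=cam('side'); u,v=proj(c,p-[0,0,.05]); u,v=int(u),int(v); print(p,u,v)
a=cv2.resize(c['img'][v-50:v+50,u-60:u+60],(720,600),interpolation=3)
a0=[u-60,v-50]
for d in(10,15,20,25):
    t=np.radians(d); ax=np.array([-np.sin(t),0,np.cos(t)]); F=p-[0,0,.003]-.065*ax
    q=[(proj(c,F+.011*(np.cos(k)*np.array([np.cos(t),0,np.sin(t)])+np.sin(k)*np.array([0,1,0])))-a0)*6 for k in(0,1.57,3.14,4.71)]
    print(d,[x.round().tolist() for x in q])
cv2.imwrite('pics/k.png',a[:,:,::-1])
E
```

```text
[0.0004 0.0014 0.0325]
[0.51192503 0.13303271 0.17708721] 296 201
10 [[410.0, 317.0], [383.0, 310.0], [367.0, 331.0], [394.0, 338.0]]
15 [[420.0, 312.0], [394.0, 306.0], [379.0, 328.0], [405.0, 334.0]]
20 [[430.0, 306.0], [404.0, 301.0], [390.0, 325.0], [416.0, 330.0]]
25 [[440.0, 299.0], [415.0, 296.0], [401.0, 321.0], [426.0, 325.0]]
```

View pics/k.png

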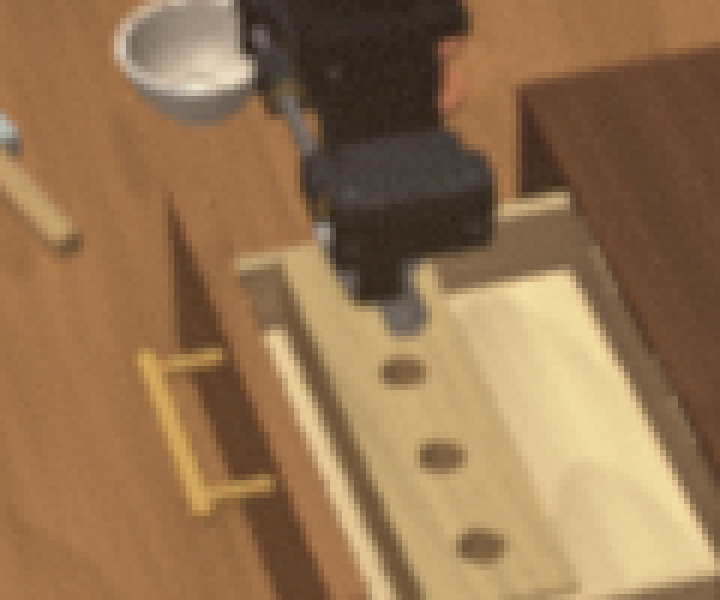

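Foot is tilted about 17° and just over bore 1 (the three free bores appear at (403,372), (440,457) and (480,545)). Lowering the low edge into the mouth.

Request:
{"method": "step_hand", "body": {
  "motion": [
    [-0.0005,0.001,0.015,0,0.04],
    [-0.0005,0.001,0.025,0,0.04],
    [-0.0005,0.001,0.03,0,0.04],
    [-0.0005,0.001,0.0325,0,0.04],
    [-0.0005,0.001,0.0325,0,0.04],
    [-0.0005,0.001,0.0325,0,0.04]
  ]
}}

```text
time: 15.5
ee_pos: [0.5121, 0.1346, 0.1451]
eef_rot: [-0.009, 1.0, -0.006, -0.009]
ft_force: [-0.3, -1.7, -1.3]
width: 0.0458
grip_force: 12.0
```

Request:
{"method": "step_hand", "body": {
  "motion": [
    [-0.004,0,0,0,0.04],
    [-0.007,0,0,0,0.04],
    [-0.01,0,0,0,0.04],
    [-0.013,0,0,0,0.04],
    [-0.016,0,0,0,0.04],
    [-0.018,0,0,0,0.04],
    [-0.018,0,0,0,0.04]
  ]
}}

```text
time: 16.2
ee_pos: [0.5304, 0.1352, 0.1443]
eef_rot: [-0.009, 1.0, -0.006, -0.009]
ft_force: [-0.2, -3.3, 3.5]
width: 0.0458
grip_force: 12.0
```

Request:
{"method": "step_hand", "body": {
  "motion": [
    [0,-0.001,0.002,0,0.04],
    [0,-0.001,0.004,0,0.04],
    [0,-0.001,0.006,0,0.04],
    [0,-0.001,0.008,0,0.04],
    [0,-0.001,0.008,0,0.04]
  ]
}}

```text
time: 16.7
ee_pos: [0.5303, 0.1341, 0.1366]
eef_rot: [-0.009, 1.0, -0.006, -0.009]
ft_force: [0.2, -4.1, 6.3]
width: 0.0455
grip_force: 12.0
```

Request:
{"method": "step_hand", "body": {
  "motion": [
    [0,0,0.004,0,0.04],
    [0,0,0.008,0,0.04],
    [0,0,0.012,0,0.04],
    [0,0,0.016,0,0.04],
    [0,0,0.016,0,0.04]
  ]
}}

```text
time: 17.2
ee_pos: [0.5313, 0.1342, 0.1218]
eef_rot: [-0.009, 1.0, -0.006, -0.007]
ft_force: [1.9, -4.3, 10.6]
width: 0.0452
grip_force: 12.0
```

```bash
python3 - <<'E'
from h import *
c=cam('side'); p,M=tool(); pickle.dump(c,open('pics/s_l.pkl','wb'))
for d in (.068,.060,.055):
  for y in(0,):
    print(d,proj(c,p-[0,.011,d]).round(1), 'mouth front', proj(c,[.5305,.1225,.08]).round(1))
x0,y0=proj(c,p-[0,0,.04]).astype(int)
g=cv2.cvtColor(c['img'],cv2.COLOR_RGB2HSV)
for v in range(y0-10,y0+22): print(v,' '.join('%3d/%3d'%(g[v,u,1],g[v,u,2]) for u in range(x0-10,x0+12,2)))
print(x0)
E
```

```text
0.068 [304.6 220.7] mouth front [304.2 214.4]
0.06 [304.5 218.7] mouth front [304.2 214.4]
0.055 [304.5 217.5] mouth front [304.2 214.4]
201 114/143 104/145  96/ 74  89/ 60  93/ 55  86/ 59 104/ 59  91/ 56 101/ 53  98/ 57  99/ 54
202 118/130 104/164  70/ 87  98/ 52 107/ 55 107/ 55 113/ 52 105/ 56 104/ 54 111/ 53  99/ 54
203 121/116 107/171  78/111  96/ 53 118/ 56 137/ 54 109/ 56 111/ 53 115/ 53  97/ 55 118/ 52
204 127/108 110/160  90/141 101/ 53 107/ 57 100/ 56 111/ 53 111/ 55 113/ 52 125/ 53 120/ 53
205 123/108 110/144 102/163  98/ 57  78/ 65 109/ 56 122/ 50  98/ 57 103/ 52 118/ 54 108/ 52
206 124/107 116/130 107/171 109/ 61  66/ 66  99/ 54 109/ 56 104/ 54 120/ 53  91/ 56 100/ 66
207 118/112 116/119 108/166 115/ 60  85/ 60 118/ 54 105/ 56 108/ 59 115/ 51  86/ 62  99/111
208 118/117 122/111 105/153 109/ 70 110/ 58 118/ 54 113/ 54 120/ 49  80/ 64  50/ 87  94/144
209 116/127 122/109 114/141 108/102 108/ 92 116/ 57 108/ 52 111/ 55  76/ 70  47/104  
[... 1426 characters left out ...]
/114 120/123 106/190 104/191 105/190 106/199 111/163
226 138/165 137/162  97/211  93/203 125/118 118/117 106/182 107/193 106/188 105/197 111/177
227 135/166 136/161 104/193  93/220 115/131 121/114 108/161 106/197 103/191 106/194 105/195
228 141/165 142/162 115/178  91/226 108/147 130/112 113/144 104/198 106/190 105/192 104/204
229 141/165 140/164 128/171  93/225 100/166 120/115 120/125 105/194 106/194 104/189 106/200
230 137/164 139/163 136/167  95/209  98/183 123/116 119/116 109/182 105/196 107/190 106/198
231 139/163 140/164 143/161  99/194  94/204 124/119 122/113 109/171 103/198 105/191 105/196
232 144/156 134/167 140/162 107/189  90/220 113/131 125/112 113/160 105/199 104/196 105/191
303
```

```bash
python3 - <<'E'
from h import *
c=cam('wrist'); p,M=tool()
for s in(0,.011,.022):
    print(s,[proj(c,p+[-.023,0,h+s]).round(0).tolist() for h in(-.023,.009)], proj(c,p+[-.011,0,s+.013]).round(0))
u=int(proj(c,p)[0]); g=c['img']
print(u,[ (v,g[v,u].tolist()) for v in range(230,312,3)])
E
```

```text
0 [[324.0, 250.0], [323.0, 273.0]] [322. 309.]
0.011 [[324.0, 257.0], [323.0, 283.0]] [322. 322.]
0.022 [[323.0, 264.0], [322.0, 295.0]] [321. 338.]
322 [(230, [239, 221, 159]), (233, [237, 219, 157]), (236, [234, 215, 152]), (239, [158, 125, 84]), (242, [152, 118, 77]), (245, [148, 115, 76]), (248, [146, 114, 76]), (251, [143, 113, 76]), (254, [141, 111, 75]), (257, [138, 110, 75]), (260, [167, 136, 91]), (263, [214, 182, 120]), (266, [209, 177, 117]), (269, [185, 159, 112]), (272, [158, 147, 130]), (275, [196, 184, 163]), (278, [199, 189, 166]), (281, [206, 198, 175]), (284, [209, 204, 180]), (287, [213, 210, 187]), (290, [213, 213, 189]), (293, [215, 215, 193]), (296, [214, 215, 193]), (299, [216, 219, 199]), (302, [214, 219, 200]), (305, [214, 218, 199]), (308, [144, 146, 131]), (311, [98, 93, 86])]
```

```bash
python3 - <<'E'
from h import *
c=pickle.load(open('pics/wrist.pkl','rb'));s=pickle.load(open('pics/s_l.pkl','rb'))
a=cv2.resize(c['img'][200:320,240:400],(400,300),interpolation=3);b=cv2.resize(s['img'][170:250,255:361],(400,300),interpolation=3)
cv2.imwrite('pics/l.png',np.hstack([a,b])[:,:,::-1])
E
```

```text
(no output)
```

View pics/l.png

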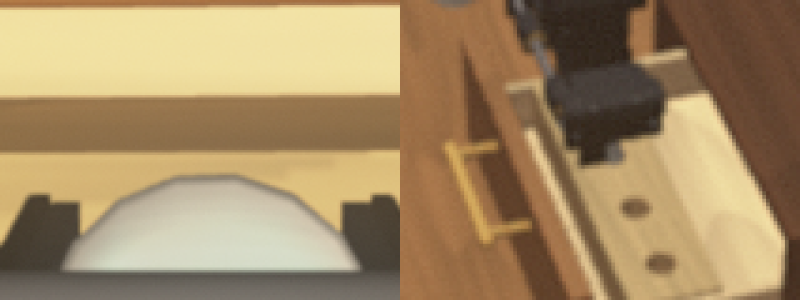

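```bash
cat >> h.py <<'E'
def pts(G,th,s,hr,ph=0.):  # punch surface points; G grasp point, tilt th (deg, head toward -x), s slip up, head radius
    t=np.radians(th); ax=np.array([-np.sin(t),np.sin(ph),np.cos(t)]); ex=np.array([np.cos(t),0,np.sin(t)]); ey=np.cross(ax,ex); F=G-(.065-s)*ax
    k=np.linspace(0,2*np.pi,60)[:,None]; o=np.cos(k)*ex+np.sin(k)*ey
    ring=lambda z,rr: F+z*ax+rr*o
    head=np.vstack([ring(.045,hr),ring(.077,hr),ring(.081,hr*.72),ring(.0835,hr*.4),ring(.085,0.001)]); sh=np.vstack([ring(0,.009),ring(.002,.011),ring(.045,.011)])
    return F,head,sh
def hull(c,P): return cv2.convexHull(np.array([proj(c,q) for q in P],np.float32))
E
python3 - <<'E'
from h import *
c=pickle.load(open('pics/wrist.pkl','rb'));sd=pickle.load(open('pics/s_l.pkl','rb')); p,M=tool(); G=p-[0,0,.003]
def ev(th,s):
    F,h,sh=pts(G,th,s,.023)
    m=np.zeros((480,640),np.uint8); cv2.fillConvexPoly(m,hull(c,h).astype(np.int32),1)
    col=np.where(m[:,322])[0]; row=np.where(m[306])[0]
    m2=np.zeros((480,640),np.uint8); 
    for q in(h,sh): cv2.fillConvexPoly(m2,hull(sd,q).astype(np.int32),1)
    return col.min(),(row.min(),row.max()) if len(row) else 0,[np.where(m2[v])[0][[0,-1]].tolist() if m2[v].any() else 0 for v in(205,208,210,212,216,220)],F.round(3)
for th in(-20,-10,0,10,20):
    for s in(0,.01,.02,.026): print(th,s,*ev(th,s))
E
```

```text
-20 0 242 (np.int64(265), np.int64(379)) [[293, 310], [295, 309], [295, 308], [294, 305], [293, 300], [295, 299]] [0.509 0.134 0.058]
-20 0.01 256 (np.int64(265), np.int64(379)) [[295, 310], [296, 309], [295, 304], [295, 303], [294, 301], 0] [0.512 0.134 0.067]
-20 0.02 272 (np.int64(264), np.int64(379)) [[297, 310], [296, 304], [295, 303], [295, 303], 0, 0] [0.516 0.134 0.077]
-20 0.026 283 (np.int64(267), np.int64(374)) [[297, 309], [296, 304], [295, 303], [296, 302], 0, 0] [0.518 0.134 0.082]
-10 0 245 (np.int64(264), np.int64(379)) [[294, 310], [295, 309], [297, 309], [297, 305], [296, 304], [298, 302]] [0.52  0.134 0.055]
-10 0.01 255 (np.int64(264), np.int64(379)) [[295, 310], [298, 309], [297, 305], [297, 305], [297, 304], 0] [0.522 0.134 0.065]
-10 0.02 266 (np.int64(265), np.int64(379)) [[298, 310], [298, 305], [297, 305], [297, 304], 0, 0] [0.523 0.134 0.074]
-10 0.026 274 (np.int64(265), np.int64(378)) [[298, 307], [297, 305], [297, 305], [298, 304], 0, 0] [0.524 0.134 0.08 ]
0 0 249 (np.int64(264), np.int64(379)) [[295, 311], [295, 310], [297, 309], [299, 307], [299, 307]
[... 670 characters left out ...]
8), np.int64(383)) [[296, 308], [300, 308], [301, 309], [302, 309], 0, 0] [0.539 0.134 0.074]
10 0.026 262 (np.int64(258), np.int64(383)) [[297, 308], [300, 309], [301, 309], [302, 308], 0, 0] [0.538 0.134 0.08 ]
20 0 258 (np.int64(261), np.int64(383)) [[296, 312], [297, 311], [298, 311], [301, 312], [306, 313], 0] [0.553 0.134 0.058]
20 0.01 256 (np.int64(256), np.int64(386)) [[296, 311], [297, 310], [300, 311], [304, 312], [307, 309], 0] [0.55  0.134 0.067]
20 0.02 253 (np.int64(251), np.int64(391)) [[296, 309], [300, 310], [302, 311], [303, 311], 0, 0] [0.547 0.134 0.077]
20 0.026 252 (np.int64(248), np.int64(394)) [[296, 309], [302, 311], [303, 310], [304, 309], 0, 0] [0.545 0.134 0.082]
```

```bash
cat >> h.py <<'E'
def fitw(c,G,hr,ss=(0,),vmax=305,v0=200,ths=range(-24,30,3),xos=np.arange(-.012,.0121,.002)):
    g=c['img'].astype(int); obs=((g.max(2)-g.min(2)<45)&(g.max(2)>120))[:vmax].astype(np.uint8); obs[:v0]=0; obs[:,:215]=0; obs[:,425:]=0
    n,l,st,ce=cv2.connectedComponentsWithStats(obs); k=1+np.argmax(st[1:,4]); obs=(l==k); print('obs',st[k],'area')
    res=[]
    for th in ths:
        for s in ss:
            for xo in xos:
                F,h,sh=pts(G+[xo,0,0],th,s,hr); m=np.zeros((480,640),np.uint8)
                cv2.fillConvexPoly(m,hull(c,h).astype(np.int32),1); m[300:,:]=m[300:]; m=m[:vmax]>0
                res.append(((m&obs).sum()/(m|obs).sum(),th,s,round(xo,4),F.round(4).tolist()))
    res.sort(key=lambda q:-q[0]); return res[:8]
E
python3 - <<'E'
from h import *
j=pickle.load(open('pics/w_j.pkl','rb')); G=np.array([.506,.104,.285])
for q in fitw(j,G,.023): print(q)
c=pickle.load(open('pics/wrist.pkl','rb')); p,M=tool()
for q in fitw(c,p-[0,0,.003],.023,ss=(0,.008,.016,.022,.026)): print(q)
E
```

```text
obs [ 268  266  113   39 3225] area
(np.float64(0.8798346619427222), -18, 0, np.float64(0.01), [0.4959, 0.104, 0.2232])
(np.float64(0.8786775856839552), -3, 0, np.float64(0.008), [0.5106, 0.104, 0.2201])
(np.float64(0.8780276816608996), -24, 0, np.float64(0.01), [0.4896, 0.104, 0.2256])
(np.float64(0.8761563712324679), 3, 0, np.float64(0.006), [0.5154, 0.104, 0.2201])
(np.float64(0.8752617409512414), -15, 0, np.float64(0.01), [0.4992, 0.104, 0.2222])
(np.float64(0.8747779751332149), -6, 0, np.float64(0.008), [0.5072, 0.104, 0.2204])
(np.float64(0.8746364165212333), -21, 0, np.float64(0.01), [0.4927, 0.104, 0.2243])
(np.float64(0.8716528162511542), 6, 0, np.float64(0.006), [0.5188, 0.104, 0.2204])
obs [ 266  270  117   35 2911] area
(np.float64(0.9443889443889444), -12, 0.022, np.float64(0.0), [0.5223, 0.1342, 0.0767])
(np.float64(0.9384920634920635), -12, 0.026, np.float64(-0.002), [0.5211, 0.1342, 0.0807])
(np.float64(0.9374163319946452), 18, 0, np.float64(0.004), [0.5553, 0.1342, 0.057])
(np.float64(0.9371277299801456), -21, 0.022, np.float64(-0.002), [0.5138, 0.1342, 0.0787])
(np.float64(0.9366149696561025), 15, 0.022, np.float64(0.004), [0.5464, 0.1342, 0.0773])
(np.float64(0.9364392678868553), 0, 0.022, np.float64(0.002), [0.5332, 0.1342, 0.0758])
(np.float64(0.9348774756629742), -21, 0.016, np.float64(0.002), [0.5157, 0.1342, 0.0731])
(np.float64(0.9340324763193505), -6, 0.026, np.float64(0.0), [0.5272, 0.1342, 0.08])
```

The picture shows the head still between the jaws, but it doesn't show whether the foot is in the bore. I'll lift and measure the foot in the side view numerically.

Request:
{"method": "step_hand", "body": {
  "motion": [
    [0,0,-0.02,0,0.04],
    [0,0,-0.04,0,0.04],
    [0,0,-0.055,0,0.04],
    [0,0,-0.055,0,0.04],
    [0,0,-0.055,0,0.04]
  ]
}}

```text
time: 17.8
ee_pos: [0.5298, 0.135, 0.174]
eef_rot: [-0.01, 1.0, -0.006, -0.01]
ft_force: [-0.1, 0.5, -5.1]
width: 0.0455
grip_force: 12.0
```

```bash
cat >> h.py <<'E'
def asc(c,u0,u1,v0,v1):
    g=cv2.cvtColor(c['img'],cv2.COLOR_RGB2HSV)
    for v in range(v0,v1): print(v,''.join('#' if g[v,u,1]<85 and g[v,u,2]>78 else ('k' if g[v,u,2]<78 else '.') for u in range(u0,u1)))
E
python3 - <<'E'
from h import *
c=cam('side'); p,M=tool(); u,v=proj(c,p-[0,0,.03]).astype(int); print(p,'u0',u-20,'tip',proj(c,p-[0,.023,.022]).round(),'foot0',proj(c,p-[0,0,.068]).round()); asc(c,u-20,u+25,v-15,v+32)
E
```

```text
[0.52959487 0.13477961 0.17358538] u0 282 tip [305. 198.] foot0 [303. 205.]
180 ...........kkkkkkkkkkkkkkkkkkkkkkkkkkkkkkkkkk
181 ...........kkkkkkkk#kkkkkkkkkkkkkkkkkkkkkkkkk
182 ...........kkkkkkk##kkk#kkkkkkkkkkkkkkkkkkkk.
183 ............kk.kkkkkkk##.kkkkkkkkkkkkkkkkkk..
184 ...............kkkkkkkkkkkkkkkkkkkkkkkkkkk...
185 ...............kkkkkkkkkkkkkkkkkkkkkkkkkkk...
186 ...............kkkkkkkkkkkkkkkkkkkkkkkkkkk...
187 .............##kkkkkkkkkkkkkkkkkkkkkkkkkkk...
188 .............##kkkkkkkkkkkkkkkkkkkkkkkkkkk...
189 ..............#kkkkkkkkkkkkkkkkkkkkkkkkkkk...
190 ..............#kkkkkkkkkkkkkkkkkkkkkkkkkkk...
191 ................kkkkkkkkkkkkkkkkkkkkkk.......
192 ................kkkkkkkkkkkkkk...............
193 ................kkkkkkkkkkkkk#...............
194 .................kkkkkkkkkkk##...............
195 ....................kkkkkkk####..............
196 ....................kkkkkkk####..............
197 ....................kkkkkkk####.
[... 763 characters left out ...]

213 .............................................
214 .............................................
215 .............................................
216 .............................................
217 .............................................
218 .............................................
219 .............................................
220 .............................................
221 .............................................
222 .............................................
223 .............................................
224 .............................................
225 .............................................
226 .............................................
```

The foot is still tilted and the punch has slipped up in the grip by about 20 mm. The foot slid over the rim because it wasn't deep enough. I'll fit the in-hand pose.

```bash
cat >> h.py <<'E'
def fits(c,G,hr,fu,v0,v1,ths,ss,xos,off=range(-2,3)):
    "fu: columns hidden by finger (lo,hi); region rows v0..v1"
    g=cv2.cvtColor(c['img'],cv2.COLOR_RGB2HSV); obs=(g[...,1]<85)&(g[...,2]>78)
    reg=np.zeros(obs.shape,bool); reg[v0:v1,fu[0]-12:fu[1]+22]=1; reg[v0:v1,fu[0]:fu[1]]=0; obs&=reg; res=[]
    for th in ths:
        for s in ss:
            for xo in xos:
                F,h,sh=pts(G+[xo,0,0],th,s,hr); m=np.zeros(obs.shape,np.uint8)
                for q in(h,sh): cv2.fillConvexPoly(m,np.round(hull(c,q)).astype(np.int32),1)
                for du in off:
                    mm=(np.roll(m,du,1)>0)&reg; res.append((round((mm&obs).sum()/max((mm|obs).sum(),1),3),th,s,round(xo,4),du,F.round(4).tolist()))
    res.sort(key=lambda q:-q[0]); return res[:10]
E
python3 - <<'E'
from h import *
c=pickle.load(open('pics/side.pkl','rb')); p,M=tool(); G=p-[0,0,.003]
for q in fits(c,G,.023,(298,309),192,207,range(0,31,3),np.arange(0,.033,.004),np.arange(-.006,.013,.003),(-1,0,1)): print(q)
w=cam('wrist')
for q in fitw(w,G,.023,ss=np.arange(.012,.033,.004),ths=range(0,30,3)): print(q)
E
```

```text
(np.float64(0.682), 9, np.float64(0.02), np.float64(0.009), 1, [0.5456, 0.1348, 0.1261])
(np.float64(0.682), 9, np.float64(0.02), np.float64(0.012), 0, [0.5486, 0.1348, 0.1261])
(np.float64(0.667), 18, np.float64(0.016), np.float64(0.009), -1, [0.5537, 0.1348, 0.124])
(np.float64(0.66), 15, np.float64(0.02), np.float64(0.006), 1, [0.5472, 0.1348, 0.1271])
(np.float64(0.653), 6, np.float64(0.02), np.float64(0.012), 1, [0.5463, 0.1348, 0.1258])
(np.float64(0.653), 12, np.float64(0.02), np.float64(0.009), 1, [0.548, 0.1348, 0.1266])
(np.float64(0.653), 12, np.float64(0.02), np.float64(0.012), 0, [0.551, 0.1348, 0.1266])
(np.float64(0.653), 18, np.float64(0.016), np.float64(0.003), 1, [0.5477, 0.1348, 0.124])
(np.float64(0.653), 18, np.float64(0.016), np.float64(0.006), 0, [0.5507, 0.1348, 0.124])
(np.float64(0.653), 24, np.float64(0.016), np.float64(0.006), -1, [0.5555, 0.1348, 0.1258])
obs [ 266  270  117   35 2919] area
(np.float64(0.9348479786167725), 9, np.float64(0.032), np.float64(0.002), [0.5368, 0.1348, 0.138])
(np.float64(0.9335805799055967), 6, np.float64(0.028), np.float64(0.002), [0.5355, 0.1348, 0.1338])
(np.float64(0.9324811537200918), 3, np.float64(0.032), np.float64(0.0), [0.5313, 0.1348, 0.1376])
(np.float64(0.9299173553719008), 27, np.float64(0.012), np.float64(0.008), [0.5617, 0.1348, 0.1234])
(np.float64(0.929), 3, np.float64(0.024), np.float64(0.002), [0.5337, 0.1348, 0.1296])
(np.float64(0.928380187416332), 21, np.float64(0.012), np.float64(0.006), [0.5546, 0.1348, 0.1211])
(np.float64(0.9278175008512087), 0, np.float64(0.024), np.float64(0.002), [0.5316, 0.1348, 0.1296])
(np.float64(0.9256117455138663), 21, np.float64(0.016), np.float64(0.006), [0.5532, 0.1348, 0.1248])
```

```bash
cat >> h.py <<'E'
def joint(c,w,G,hr,fu,v0,v1,ths,ss,xos,off=(-1,0,1),vw=305):
    g=cv2.cvtColor(c['img'],cv2.COLOR_RGB2HSV); obs=(g[...,1]<85)&(g[...,2]>78)
    reg=np.zeros(obs.shape,bool); reg[v0:v1,fu[0]-12:fu[1]+22]=1; reg[v0:v1,fu[0]:fu[1]]=0; obs&=reg; res=[]
    g=w['img'].astype(int); ow=((g.max(2)-g.min(2)<45)&(g.max(2)>120)).astype(np.uint8); ow[:200]=0; ow[vw:]=0; ow[:,:215]=0; ow[:,425:]=0
    n,l,st,ce=cv2.connectedComponentsWithStats(ow); ow=l==1+np.argmax(st[1:,4])
    for th in ths:
        for s in ss:
            for xo in xos:
                F,h,sh=pts(G+[xo,0,0],th,s,hr); m=np.zeros(obs.shape,np.uint8); mw=m.copy()
                for q in(h,sh): cv2.fillConvexPoly(m,np.round(hull(c,q)).astype(np.int32),1); cv2.fillConvexPoly(mw,np.round(hull(w,q)).astype(np.int32),1)
                mw=mw>0; mw[vw:]=0; b=(mw&ow).sum()/(mw|ow).sum()
                for du in off:
                    mm=(np.roll(m,du,1)>0)&reg; a=(mm&obs).sum()/max((mm|obs).sum(),1); res.append((round(a+2*b,3),round(a,3),round(b,3),th,round(s,4),round(xo,4),du,(F-G-[0,0,.003]).round(4).tolist()))
    res.sort(key=lambda q:-q[0]); return res[:8]
E
python3 - <<'E'
from h import *
c=pickle.load(open('pics/side.pkl','rb')); w=pickle.load(open('pics/wrist.pkl','rb'));p,M=tool(); G=p-[0,0,.003]
for q in joint(c,w,G,.023,(298,309),192,207,range(-3,31,3),np.arange(.01,.029,.003),np.arange(-.006,.012,.002)): print(*q)
E
```

```text
2.49 0.636 0.927 15 0.019 0.004 1 [0.0159, 0.0, -0.0474]
2.49 0.681 0.904 18 0.019 0.004 1 [0.0182, 0.0, -0.0467]
2.487 0.638 0.925 15 0.016 0.004 1 [0.0167, 0.0, -0.0503]
2.473 0.62 0.927 21 0.019 0.006 0 [0.0225, 0.0, -0.0459]
2.471 0.617 0.927 21 0.016 0.006 -1 [0.0236, 0.0, -0.0487]
2.469 0.615 0.927 21 0.016 0.006 0 [0.0236, 0.0, -0.0487]
2.464 0.615 0.924 21 0.013 0.006 -1 [0.0246, 0.0, -0.0515]
2.458 0.627 0.916 18 0.016 0.004 1 [0.0191, 0.0, -0.0496]
```

```bash
python3 - <<'E'
from h import *
print(go([.515,.134,.132]),go([.515,.134,.124]))
E
```

```text
[0.0136 0.0002 0.0418] [0.0135 0.0003 0.0498]
```

Request:
{"method": "step_hand", "body": {
  "motion": [
    [0.0135,0,0.005,0,0.04],
    [0.0135,0,0.03,0,0.04],
    [0.0135,0,0.042,0,0.04],
    [0.0135,0,0.042,0,0.04],
    [0.0135,0,0.042,0,0.04]
  ],
  "clamp_n": 20
}}

```text
time: 18.4
ee_pos: [0.5158, 0.1338, 0.1328]
eef_rot: [-0.01, 1.0, -0.006, -0.01]
ft_force: [0.3, -0.5, -4.8]
width: 0.0458
grip_force: 20.0
```

Request:
{"method": "step_hand", "body": {
  "motion": [
    [0,0,0.003,0,0.04],
    [0,0,0.003,0,0.04]
  ]
}}

```text
time: 18.6
ee_pos: [0.5166, 0.1339, 0.1309]
eef_rot: [-0.01, 1.0, -0.006, -0.009]
ft_force: [0.3, -0.0, 0.5]
width: 0.0455
grip_force: 20.0
```

Request:
{"method": "step_hand", "body": {
  "motion": [
    [0,0,0.003,0,0.04],
    [0,0,0.003,0,0.04]
  ]
}}

```text
time: 18.8
ee_pos: [0.5175, 0.1341, 0.1291]
eef_rot: [-0.009, 1.0, -0.006, -0.007]
ft_force: [-0.2, -1.2, 8.7]
width: 0.0453
grip_force: 20.0
```

Request:
{"method": "step_hand", "body": {
  "motion": [
    [0,0,0.002,0,0.04],
    [0,0,0.002,0,0.04]
  ]
}}

```text
time: 19.0
ee_pos: [0.5172, 0.1341, 0.1271]
eef_rot: [-0.01, 1.0, -0.006, -0.008]
ft_force: [-1.7, 0.8, 8.6]
width: 0.0451
grip_force: 20.0
```

```bash
python3 - <<'E'
from h import *
c=cam('side'); p,M=tool(); B=[.5305,.134,.08]
print('bore c',proj(c,B).round(1),[proj(c,np.add(B,d)).round(1).tolist() for d in([.0115,0,0],[0,-.0115,0],[-.0115,0,0],[0,.0115,0])])
B2=[.5323,.0703,.08];print('bore2',proj(c,B2).round(1))
g=cv2.cvtColor(c['img'],cv2.COLOR_RGB2HSV)
for v in range(200,236): print(v,''.join('k' if g[v,u,2]<72 else '#' if g[v,u,1]<88 and g[v,u,2]<190 else 'd' if g[v,u,2]<150 else '.' for u in range(285,335)))
E
```

```text
bore c [303.2 211.9] [[307.0, 211.2], [304.2, 214.4], [299.5, 212.6], [302.2, 209.4]]
bore2 [309.5 226. ]
200 d...ddddkkkkkkkkkkkkkkkkkkkkkkkkkkd...............
201 d....dd##kkkkkkkkkkkkkkkkkkkkkkkkkd...............
202 d....dd##kkkkkkkkkkkkkkkkkkkkkkkkkd...............
203 d.....dddkkkkkkkkkkkkkkkkkkkkkkkkkd...............
204 dd......dkkkkkkkkkkkkkkkkkkkkkkkkdd...............
205 ddd.....dkkkkkkkkkkkkkkkkkkkdddddd................
206 ddd.....dkkkkkkkkkkkkkkkk###d.....................
207 ddd....ddkkkkkkkkkkkk#######......................
208 ddd.....ddddkkkkkkkk########d.....................
209 dddd....ddd.dkkkkkkk########ddddd.................
210 dddd.........dkkkkkk########ddddd.................
211 ddddd........dkkkkkdd.#####dddddd.................
212 ddddd........dkkkkkd....#...ddd...................
213 ddddd........ddddddd..............................
214 dddddd........ddddd...............................
215 dddddd.........ddddd..............................
216 ddddddd.........dddd..............................
217 ddddddd.........dddd..............................
218 
[... 285 characters left out ...]
.........dddd..........ddddddd..........
224 dddddddddd.........ddddd.........ddddddd..........
225 dddddddddd..........dddd.........ddddddd..........
226 ddddddddddd.........dddd..........dddd............
227 ddddddddddd..........dddd.........................
228 .ddd.....ddd.........dddd.........................
229 .........ddd.........ddddd........................
230 .....ddddddd..........dddd........................
231 ..ddddddddddd.........ddddd.......................
232 ddddddddddddd.........ddddd.......................
233 d.dddddddddddd.........ddddd......................
234 ...ddddddddddd..........dddd......................
235 ...dddddddddddd.........dddd......................
```

The bore marks have shifted about 12 px: the foot pushed the drawer in, because straightening toward +x works against the free direction. I'll lift and turn half round so straightening pushes the drawer against its stop instead.

Request:
{"method": "step_hand", "body": {
  "motion": [
    [0,0,-0.05,0,0.04],
    [0,0,-0.1,0.15,0.04],
    [0,0,-0.15,0.3,0.04],
    [0,0,-0.15,0.45,0.04],
    [0,0,-0.15,0.6,0.04],
    [0,0,-0.15,0.75,0.04],
    [0,0,-0.15,0.9,0.04],
    [0,0,-0.15,1.05,0.04],
    [0,0,-0.15,1.2,0.04],
    [0,0,-0.15,1.35,0.04],
    [0,0,-0.15,1.5,0.04],
    [0,0,-0.15,1.65,0.04]
  ],
  "quiet": true
}}

```text
ok
```

Request:
{"method": "step_hand", "body": {
  "motion": [
    [0,0,0,0.15,0.04],
    [0,0,0,0.3,0.04],
    [0,0,0,0.45,0.04],
    [0,0,0,0.6,0.04],
    [0,0,0,0.75,0.04],
    [0,0,0,0.9,0.04],
    [0,0,0,1.05,0.04],
    [0,0,0,1.2,0.04],
    [0,0,0,1.35,0.04],
    [0,0,0,1.49,0.04],
    [0,0,0,1.49,0.04]
  ]
}}

```text
time: 21.35
ee_pos: [0.5185, 0.1356, 0.2749]
eef_rot: [1.0, 0.009, -0.01, 0.006]
ft_force: [-0.8, 0.6, -5.2]
width: 0.0458
grip_force: 20.0
```

```bash
python3 - <<'E'
from h import *
c=cam('wrist'); s=cam('side'); pickle.dump(c,open('pics/w_m.pkl','wb')); save(c,'pics/m.png'); p,M=tool(); print(p,M.round(3),r.read_state()['joint_positions'].round(2))
print(atz(s,321.2,224.3,.08)-atz(s,309.3,227,.08))
u,v=proj(s,p-[0,0,.03]).astype(int); print('u0',u-20,'foot0',proj(s,p-[0,0,.05]).round()); asc(s,u-20,u+25,v-8,v+25)
E
```

```text
[0.5185644  0.13563791 0.27504962] [[ 0.999  0.025 -0.019]
 [ 0.025 -1.    -0.013]
 [-0.02   0.012 -1.   ]] [-0.36  0.14  0.02  1.64  0.    1.39 -1.89]
[0.03639312 0.00147643 0.        ]
u0 277 foot0 [298. 174.]
160 #####......#####kkkkkkkkkkkkkkkkkkkkkkkkkkk..
161 ####.......#####kkkkkkkkkkkkkkkkkkkkkkkkkk...
162 ####.......#####kkkkkkkkkkkkkkkkkkkk.........
163 ###........#####kkkkkkkkkkkkkkkkk............
164 ##.........#####kkkkkkkkkkkk.................
165 ##........######kkkkkkkkkkkk.................
166 #........##########.kkkkkkkk.................
167 .........#########..kkkkkkk..................
168 ........#########....kkkkkk..................
169 .......#########.....kkkkkk..................
170 .......#########.....kkkkkk..................
171 ......#########......kkkkkk..................
172 ......########.......kkk.....................
173 ......########...............................
174 ......#######...............................
[... 201 characters left out ...]

179 .............................................
180 .............................................
181 .............................................
182 .............................................
183 .............................................
184 .............................................
185 .............................................
186 .............................................
187 .............................................
188 .............................................
189 .............................................
190 .............................................
191 .............................................
192 .............................................
```

View pics/m.png

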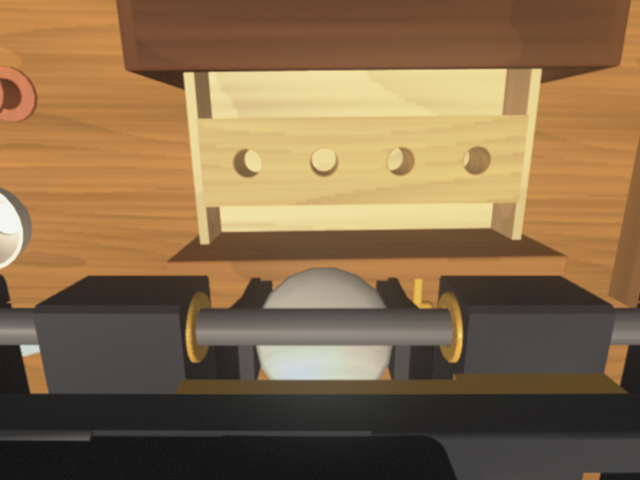

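The wrist view shows the bores at (248,163), (324,160), (400,161) and (477,160), with the drawer pushed in. The side mask shows the shank with a clear tilt.

```bash
python3 - <<'E'
from h import *
c=pickle.load(open('pics/side.pkl','rb')); w=pickle.load(open('pics/w_m.pkl','rb'));p,M=tool(); G=p-[0,0,.003]
for u,v in((248,162.5),(324,160),(400,161),(477,160)): print(atz(w,u,v,.08).round(4))
for q in fits(c,G,.023,(296,305),164,180,range(-45,1,3),np.arange(-.01,.029,.003),np.arange(-.012,.012,.003),(-1,0,1)): print(*q,np.round(np.array(q[-1])-p,4))
E
```

```text
[0.5657 0.198  0.08  ]
[0.5688 0.1349 0.08  ]
[0.5691 0.0716 0.08  ]
[0.5712 0.0071 0.08  ]
0.858 -42 0.014 -0.006 0 [0.4784, 0.1356, 0.2341] [-0.0402 -0.     -0.0409]
0.848 -36 0.019999999999999997 -0.009 -1 [0.4831, 0.1356, 0.2356] [-0.0355 -0.     -0.0394]
0.843 -39 0.017 -0.006 -1 [0.4824, 0.1356, 0.2347] [-0.0362 -0.     -0.0403]
0.841 -36 0.019999999999999997 -0.012 0 [0.4801, 0.1356, 0.2356] [-0.0385 -0.     -0.0394]
0.84 -42 0.017 -0.006 0 [0.4804, 0.1356, 0.2364] [-0.0382 -0.     -0.0386]
0.84 -42 0.017 -0.003 -1 [0.4834, 0.1356, 0.2364] [-0.0352 -0.     -0.0386]
0.837 -42 0.017 -0.006 -1 [0.4804, 0.1356, 0.2364] [-0.0382 -0.     -0.0386]
0.835 -42 0.014 -0.009 1 [0.4754, 0.1356, 0.2341] [-0.0432 -0.     -0.0409]
0.833 -42 0.017 -0.009 1 [0.4774, 0.1356, 0.2364] [-0.0412 -0.     -0.0386]
0.83 -42 0.017 -0.009 0 [0.4774, 0.1356, 0.2364] [-0.0412 -0.     -0.0386]
```

Tilt has grown to about 39°. I'll press the foot against the inside of the drawer front and move toward the robot. That draws the drawer back to its stop and then reduces the tilt.

```bash
python3 - <<'E'
from h import *
print(go([.553,.1356,.14])); p,M=tool(); print((M.T@np.array([-.0605,-.0018,0])).round(4))
E
```

```text
[ 0.0371 -0.0007  0.1343]
[-0.0605  0.0003  0.0012]
```

Request:
{"method": "step_hand", "body": {
  "motion": [
    [0.037,-0.001,0.03,0,0.04],
    [0.037,-0.001,0.07,0,0.04],
    [0.037,-0.001,0.11,0,0.04],
    [0.037,-0.001,0.134,0,0.04],
    [0.037,-0.001,0.134,0,0.04],
    [0.037,-0.001,0.134,0,0.04]
  ]
}}

```text
time: 22.05
ee_pos: [0.5535, 0.1358, 0.1414]
eef_rot: [1.0, 0.011, -0.009, 0.006]
ft_force: [0.6, 0.8, -2.7]
width: 0.0449
grip_force: 20.0
```

Request:
{"method": "step_hand", "body": {
  "motion": [
    [-0.01,0,0,0,0.04],
    [-0.018,0,0,0,0.04],
    [-0.026,0,0,0,0.04],
    [-0.034,0,0.001,0,0.04],
    [-0.04,0,0.001,0,0.04]
  ]
}}

```text
time: 22.55
ee_pos: [0.5125, 0.135, 0.1409]
eef_rot: [1.0, 0.011, -0.009, 0.006]
ft_force: [3.4, 0.0, -2.6]
width: 0.0451
grip_force: 20.0
```

Request:
{"method": "step_hand", "body": {
  "motion": [
    [-0.005,0,0,0,0.04],
    [-0.01,0,0,0,0.04],
    [-0.014,0,0,0,0.04],
    [-0.018,0,0,0,0.04],
    [-0.0205,0,0,0,0.04],
    [-0.0205,0,0,0,0.04]
  ]
}}

```text
time: 23.15
ee_pos: [0.4946, 0.1348, 0.1423]
eef_rot: [1.0, 0.01, -0.007, 0.005]
ft_force: [8.2, 0.6, 0.4]
width: 0.0455
grip_force: 20.0
```

Request:
{"method": "step_hand", "body": {
  "motion": [
    [0.003,0,0,0,0.04],
    [0.003,0,-0.05,0,0.04],
    [0.003,0,-0.1,0,0.04],
    [0.003,0,-0.13,0,0.04],
    [0.003,0,-0.13,0,0.04],
    [0.003,0,-0.13,0,0.04]
  ]
}}

```text
time: 23.75
ee_pos: [0.4975, 0.1361, 0.2699]
eef_rot: [1.0, 0.01, -0.01, 0.006]
ft_force: [-0.7, -1.0, -5.8]
width: 0.0453
grip_force: 20.0
```

```bash
python3 - <<'E'
from h import *
c=cam('side'); w=cam('wrist'); p,M=tool(); G=p-[0,0,.003]; u,v=proj(c,p-[0,0,.03]).astype(int); print(p,'u0',u-20); asc(c,u-20,u+25,v-8,v+22)
hh=[proj(w,[.5286,.1977,.08]),proj(w,[.5305,.134,.08]),proj(w,[.5323,.0703,.08])]; print(np.round(hh,1))
g=cv2.cvtColor(w['img'],cv2.COLOR_RGB2GRAY)
u1,v1=proj(w,[.5305,.134,.08]).astype(int); print(u1,v1); print(g[v1,u1-24:u1+26:2]); print(g[v1-24:v1+26:2,u1])
E
```

```text
[0.4969851  0.13579296 0.26852986] u0 270
163 ###############kkkkkkkkkkkkkkkkkkkkkkkkkkk...
164 ###############kkkkkkkkkkkkkkkkkkkkkkkkk.....
165 #########...###kkkkkkkkkkkkkkkkkkkkkkk.......
166 ########....###kkkkkkkkkkkkkk................
167 #######......##kkkkkkkkkkkk..................
168 ######.......###kkkkkkkkkkk..................
169 #####.......#######kkkkkkkk..................
170 ###.........#######kkkkkkkk..................
171 ...........########kkkkkkkk..................
172 ...........########kkkkkkkk..................
173 ..........#########kkkkkkkk..................
174 ..........#########.kkkkkk...................
175 ..........########...........................
176 .........########............................
177 ..........#######............................
178 ..........######.............................
179 ...........#####.............................
180 .............................................
181 .............................................
182 .............................................
183 .............................................
184 .............................................
185 .............................................
186 .............................................
187 .............................................
188 .............................................
189 .............................................
190 .............................................
191 .............................................
192 .............................................
[[248.  181.5]
 [325.2 180.7]
 [402.  180. ]]
325 180
[193 193 193 194 192 162 144 216 218 214 209 208 207 207 207 208 208 185
 133 158 191 193 193 193 193]
[190 189 187 191 193 194 213 214 212 214 215 213 207 207 209 203 118 100
 101 126 181 192 189 191 193]
```

```bash
python3 - <<'E'
from h import *
c=pickle.load(open('pics/side.pkl','rb')); p,M=tool(); G=p-[0,0,.003]
c['img'][:171,:281]=[200,150,100]
for q in fits(c,G,.023,(289,299),166,184,range(-45,1,3),np.arange(-.01,.029,.003),np.arange(-.012,.012,.003),(-1,0,1)): print(*q,np.round(np.array(q[-1])-p,4))
E
```

```text
0.791 -33 0.017 -0.0 0 [0.4708, 0.1358, 0.2253] [-0.0262  0.     -0.0432]
0.787 -33 0.017 0.003 -1 [0.4738, 0.1358, 0.2253] [-0.0232  0.     -0.0432]
0.786 -27 0.017 -0.0 -1 [0.4752, 0.1358, 0.2228] [-0.0218  0.     -0.0457]
0.782 -30 0.017 -0.003 1 [0.47, 0.1358, 0.224] [-0.027   0.     -0.0445]
0.781 -27 0.017 -0.003 0 [0.4722, 0.1358, 0.2228] [-0.0248  0.     -0.0457]
0.781 -24 0.019999999999999997 -0.009 1 [0.4697, 0.1358, 0.2244] [-0.0273  0.     -0.0441]
0.781 -24 0.019999999999999997 -0.006 0 [0.4727, 0.1358, 0.2244] [-0.0243  0.     -0.0441]
0.778 -30 0.019999999999999997 -0.006 1 [0.4685, 0.1358, 0.2266] [-0.0285  0.     -0.0419]
0.776 -24 0.014 -0.0 -1 [0.4762, 0.1358, 0.2189] [-0.0208  0.     -0.0496]
0.776 -21 0.019999999999999997 -0.006 -1 [0.4749, 0.1358, 0.2235] [-0.0221  0.     -0.045 ]
```

Tilt is down to about 27° and the drawer is back at its stop. One more push will bring it to about 17°.

```bash
python3 - <<'E'
from h import *
print(go([.502,.1353,.142])); p,M=tool(); print((M.T@np.array([-.0165,0,0])).round(4))
E
```

```text
[ 0.0079 -0.0011  0.1264]
[-0.0165 -0.0003  0.0004]
```

Request:
{"method": "step_hand", "body": {
  "motion": [
    [0.008,0,0.04,0,0.04],
    [0.008,0,0.09,0,0.04],
    [0.008,0,0.126,0,0.04],
    [0.008,0,0.126,0,0.04],
    [0.008,0,0.126,0,0.04]
  ]
}}

```text
time: 24.35
ee_pos: [0.5032, 0.1346, 0.1444]
eef_rot: [1.0, 0.01, -0.011, 0.007]
ft_force: [0.6, 0.9, -2.8]
width: 0.0453
grip_force: 20.0
```

Request:
{"method": "step_hand", "body": {
  "motion": [
    [-0.006,0,0,0,0.04],
    [-0.01,0,0,0,0.04],
    [-0.014,0,0,0,0.04],
    [-0.0165,0,0,0,0.04],
    [-0.0165,0,0,0,0.04]
  ]
}}

```text
time: 24.85
ee_pos: [0.4898, 0.1349, 0.1476]
eef_rot: [1.0, 0.01, -0.006, 0.005]
ft_force: [8.1, -0.5, 0.4]
width: 0.0456
grip_force: 20.0
```

Request:
{"method": "step_hand", "body": {
  "motion": [
    [0.003,0,0,0,0.04],
    [0.003,0,-0.05,0,0.04],
    [0.003,0,-0.1,0,0.04],
    [0.003,0,-0.126,0,0.04],
    [0.003,0,-0.126,0,0.04],
    [0.003,0,-0.126,0,0.04]
  ]
}}

```text
time: 25.45
ee_pos: [0.4922, 0.136, 0.2704]
eef_rot: [1.0, 0.01, -0.01, 0.006]
ft_force: [-0.7, -0.2, -5.2]
width: 0.0454
grip_force: 20.0
```

```bash
python3 - <<'E'
from h import *
c=cam('side'); p,M=tool(); G=p-[0,0,.003]; u,v=proj(c,p-[0,0,.03]).astype(int); print(p,'u0',u-20); asc(c,u-20,u+25,v-8,v+18)
c['img'][:171,:281]=[200,150,100]; x=int(round(proj(c,p)[0]))
for q in fits(c,G,.023,(x-1,x+9),v-3,v+18,range(-36,1,3),np.arange(.008,.024,.003),np.arange(-.009,.01,.003),(-1,0,1)): print(*q,np.round(np.array(q[-1])-p,4))
E
```

```text
[0.49176505 0.13580657 0.26936028] u0 268
163 ###############kkkkkkkkkkkkkkkkkkkkkkkkkkk...
164 ###############kkkkkkkkkkkkkkkkkkkkkkkkkkk...
165 ###############kkkkkkkkkkkkkkkkkkkkkkkk......
166 ##########..###kkkkkkkkkkkkkkk...............
167 #########....##kkkkkkkkkkkk..................
168 ########......#kkkkkkkkkkkk..................
169 #######.......#####kkkkkkkk..................
170 #####........######kkkkkkkk..................
171 .#...........######kkkkkkkk..................
172 .............######kkkkkkkk..................
173 ............#######kkkkkkkk..................
174 ............#######kkkkkkkk..................
175 ............#######kkk...............
[... 850 characters left out ...]
999999999999998 0.0 0 [0.4722, 0.1358, 0.2225] [-0.0196 -0.     -0.0469]
0.857 -24 0.016999999999999998 0.003 -1 [0.4752, 0.1358, 0.2225] [-0.0166 -0.     -0.0469]
0.855 -27 0.016999999999999998 0.003 0 [0.473, 0.1358, 0.2236] [-0.0188 -0.     -0.0458]
0.855 -21 0.019999999999999997 -0.003 0 [0.4726, 0.1358, 0.2243] [-0.0192 -0.     -0.0451]
0.851 -21 0.013999999999999999 0.0 0 [0.4735, 0.1358, 0.2187] [-0.0183 -0.     -0.0507]
0.851 -21 0.013999999999999999 0.003 -1 [0.4765, 0.1358, 0.2187] [-0.0153 -0.     -0.0507]
0.847 -24 0.013999999999999999 0.0 1 [0.471, 0.1358, 0.2198] [-0.0208 -0.     -0.0496]
0.847 -21 0.016999999999999998 -0.003 1 [0.4716, 0.1358, 0.2215] [-0.0202 -0.     -0.0479]
```

Tilt is about 20° and the foot is 19 mm toward the robot from the TCP. Approaching bore 1 in steps, watching the force.

```bash
python3 - <<'E'
from h import *
print(go([.5474,.134,.134]))
E
```

```text
[0.0584 0.0012 0.1342]
```

Request:
{"method": "step_hand", "body": {
  "motion": [
    [0.058,0.0015,0.03,0,0.04],
    [0.058,0.0015,0.07,0,0.04],
    [0.058,0.0015,0.11,0,0.04],
    [0.058,0.0015,0.134,0,0.04],
    [0.058,0.0015,0.134,0,0.04],
    [0.058,0.0015,0.134,0,0.04]
  ]
}}

```text
time: 26.1
ee_pos: [0.5474, 0.1338, 0.1352]
eef_rot: [1.0, 0.01, -0.011, 0.006]
ft_force: [-0.0, -0.0, -4.7]
width: 0.0452
grip_force: 20.0
```

Request:
{"method": "step_hand", "body": {
  "motion": [
    [0,0,0.003,0,0.04],
    [0,0,0.003,0,0.04]
  ]
}}

```text
time: 26.3
ee_pos: [0.5482, 0.1341, 0.1335]
eef_rot: [1.0, 0.01, -0.009, 0.006]
ft_force: [-0.2, -0.1, -3.6]
width: 0.0451
grip_force: 20.0
```

Request:
{"method": "step_hand", "body": {
  "motion": [
    [0,0,0.0025,0,0.04],
    [0,0,0.0025,0,0.04]
  ]
}}

```text
time: 26.5
ee_pos: [0.5479, 0.134, 0.1304]
eef_rot: [1.0, 0.01, -0.009, 0.006]
ft_force: [-0.1, 0.3, -4.5]
width: 0.0454
grip_force: 20.0
```

Request:
{"method": "step_hand", "body": {
  "motion": [
    [0,0,0.0025,0,0.04],
    [0,0,0.0025,0,0.04]
  ]
}}

```text
time: 26.7
ee_pos: [0.5478, 0.1339, 0.1275]
eef_rot: [1.0, 0.01, -0.01, 0.006]
ft_force: [-0.6, 0.5, -4.9]
width: 0.0453
grip_force: 20.0
```

Request:
{"method": "step_hand", "body": {
  "motion": [
    [0,0,0.002,0,0.04],
    [0,0,0.002,0,0.04]
  ]
}}

```text
time: 26.9
ee_pos: [0.5478, 0.1339, 0.1255]
eef_rot: [1.0, 0.01, -0.01, 0.006]
ft_force: [0.3, -0.7, -3.4]
width: 0.0449
grip_force: 20.0
```

Request:
{"method": "step_hand", "body": {
  "motion": [
    [0,0,0.0015,0,0.04],
    [0,0,0.0015,0,0.04]
  ]
}}

```text
time: 27.1
ee_pos: [0.5478, 0.1338, 0.1241]
eef_rot: [1.0, 0.01, -0.01, 0.006]
ft_force: [-0.3, -0.6, -3.6]
width: 0.0449
grip_force: 20.0
```

Request:
{"method": "step_hand", "body": {
  "motion": [
    [0,0,0.001,0,0.04],
    [0,0,0.001,0,0.04]
  ]
}}

```text
time: 27.3
ee_pos: [0.5478, 0.1338, 0.1232]
eef_rot: [1.0, 0.01, -0.01, 0.006]
ft_force: [-1.1, -0.9, -3.3]
width: 0.0456
grip_force: 20.0
```

Request:
{"method": "step_hand", "body": {
  "motion": [
    [-0.002,0,0.0005,0,0.04],
    [-0.004,0,0.001,0,0.04],
    [-0.004,0,0.001,0,0.04]
  ]
}}

```text
time: 27.6
ee_pos: [0.5457, 0.1337, 0.1235]
eef_rot: [1.0, 0.01, -0.007, 0.006]
ft_force: [6.8, -0.9, -2.4]
width: 0.0447
grip_force: 20.0
```

Request:
{"method": "step_hand", "body": {
  "motion": [
    [-0.002,0,0.0005,0,0.04],
    [-0.004,0,0.001,0,0.04],
    [-0.004,0,0.001,0,0.04]
  ]
}}

```text
time: 27.9
ee_pos: [0.5421, 0.1336, 0.123]
eef_rot: [1.0, 0.01, -0.007, 0.006]
ft_force: [6.7, -1.5, -1.1]
width: 0.0452
grip_force: 20.0
```

Request:
{"method": "step_hand", "body": {
  "motion": [
    [-0.002,0,0.0005,0,0.04],
    [-0.004,0,0.001,0,0.04],
    [-0.004,0,0.001,0,0.04]
  ]
}}

```text
time: 28.2
ee_pos: [0.538, 0.1335, 0.122]
eef_rot: [1.0, 0.01, -0.007, 0.006]
ft_force: [6.4, -1.0, -0.5]
width: 0.0455
grip_force: 20.0
```

Request:
{"method": "step_hand", "body": {
  "motion": [
    [-0.002,0,0.001,0,0.04],
    [-0.004,0,0.002,0,0.04],
    [-0.004,0,0.002,0,0.04]
  ]
}}

```text
time: 28.5
ee_pos: [0.5338, 0.1334, 0.1199]
eef_rot: [1.0, 0.01, -0.007, 0.006]
ft_force: [6.2, -1.1, -1.6]
width: 0.045
grip_force: 20.0
```

Request:
{"method": "step_hand", "body": {
  "motion": [
    [-0.001,0,0.001,0,0.04],
    [-0.002,0,0.002,0,0.04],
    [-0.002,0,0.003,0,0.04]
  ]
}}

```text
time: 28.8
ee_pos: [0.5319, 0.1334, 0.117]
eef_rot: [1.0, 0.01, -0.007, 0.006]
ft_force: [6.0, -0.8, 0.1]
width: 0.0451
grip_force: 20.0
```

Request:
{"method": "step_hand", "body": {
  "motion": [
    [-0.001,0,0.002,0,0.04],
    [-0.0015,0,0.004,0,0.04],
    [-0.0015,0,0.006,0,0.04]
  ]
}}

```text
time: 29.1
ee_pos: [0.5303, 0.1333, 0.111]
eef_rot: [1.0, 0.01, -0.007, 0.006]
ft_force: [6.0, -0.1, -0.4]
width: 0.0451
grip_force: 20.0
```

Request:
{"method": "step_hand", "body": {
  "motion": [
    [0,0,0.002,0,0.04],
    [0,0,0.004,0,0.04],
    [0,0,0.006,0,0.04]
  ]
}}

```text
time: 29.4
ee_pos: [0.5303, 0.1333, 0.1051]
eef_rot: [1.0, 0.01, -0.007, 0.006]
ft_force: [6.0, -1.8, 1.9]
width: 0.0453
grip_force: 20.0
```

Request:
{"method": "step_hand", "body": {
  "motion": [
    [0,0,0,0,0.06],
    [0,0,0,0,0.06],
    [0,0,0,0,0.06]
  ]
}}

```text
time: 29.7
ee_pos: [0.5278, 0.1334, 0.1038]
eef_rot: [1.0, 0.01, -0.01, 0.006]
ft_force: [0.2, 0.1, -0.5]
width: 0.0578
grip_force: 0.0
```

Request:
{"method": "step_hand", "body": {
  "motion": [
    [0,0,-0.03,0,0.06],
    [0,0,-0.08,0,0.06],
    [0,0,-0.12,0,0.06],
    [0,0,-0.16,0,0.06],
    [-0.02,0,-0.18,0,0.06],
    [-0.02,0,-0.18,0,0.06]
  ]
}}

```text
time: 30.3
ee_pos: [0.5113, 0.1358, 0.2877]
eef_rot: [1.0, 0.011, -0.007, 0.005]
ft_force: [0.7, 0.7, 0.1]
width: 0.0601
grip_force: 0.0
```

```bash
python3 - <<'E'
from h import *
w=cam('wrist');p,M=tool(); c=cam('side')
def seg(w,lo):
    g=w['img'].astype(int); ow=((g.max(2)-g.min(2)<45)&(g.max(2)>120)).astype(np.uint8); ow[lo:]=0
    n,l,st,ce=cv2.connectedComponentsWithStats(ow)
    for i in range(1,n):
        if st[i][4]>120: print(st[i],ce[i].round(1))
print(p); seg(w,300)
for dz in(0,.01,.02): print(dz,proj(w,[.5305,.134,.12+dz]).round(1),[proj(w,[.5305+a,.134,.112+dz]).round(1).tolist() for a in(.023,-.023)],proj(c,[.5305,.134,.12+dz]).round(1))
g=cv2.cvtColor(c['img'],cv2.COLOR_RGB2HSV)
for v in range(188,222): print(v,''.join('k' if g[v,u,2]<72 else '#' if g[v,u,1]<88 and g[v,u,2]>78 else '.' for u in range(285,325)))
E
```

```text
[0.51141493 0.13543819 0.28540165]
[ 299  171   55   59 2488] [325.9 200.5]
[   0  176   40   83 1803] [ 15.6 217.2]
0 [325.8 203.8] [[326.3, 173.3], [325.0, 229.9]] [303.  201.8]
0.01 [326.  205.9] [[326.5, 174.4], [325.2, 232.8]] [303.  199.2]
0.02 [326.2 208.2] [[326.7, 175.7], [325.3, 235.9]] [302.9 196.6]
188 ........................................
189 ........................................
190 ........................................
191 ........................................
192 ........................................
193 ........................................
194 ........................................
195 ........................................
196 ........................................
197 ........................................
198 ......................................##
199 ..............##
[... 314 characters left out ...]
###########............#.
207 ...........###############..............
208 ...........###############.............#
209 ...........###############..............
210 ...........##############...............
211 ...........##############............#.#
212 ...........###############...........#..
213 ...........##############..............#
214 ...........##############...............
215 ............#############..............#
216 .............##########...............#.
217 ..............#######...................
218 ........................................
219 ........................................
220 ........................................
221 ..#..................................#..
```

```bash
cat >> h.py <<'E'
def home(c,B,hr):
    g=cv2.cvtColor(c['img'],cv2.COLOR_RGB2HSV); obs=(g[...,1]<88)&(g[...,2]>78); u,v=proj(c,B).astype(int)
    reg=np.zeros(obs.shape,bool); reg[v-22:v+16,u-14:u+15]=1; obs&=reg; res=[]
    for dz in np.arange(-.002,.021,.002):
        for th in(-6,-3,0,3,6):
            best=0
            for du in(-1,0,1):
                for dv in(-1,0,1):
                    F,h,sh=pts(np.array(B)+[0,0,.020+dz],th,0,hr); m=np.zeros(obs.shape,np.uint8)
                    for q in(h,sh+[0,0,.0]): cv2.fillConvexPoly(m,np.round(hull(c,q[q[:,2]>.079]) if (q[:,2]>.079).sum()>3 else np.zeros((3,1,2))).astype(np.int32),1)
                    m=np.roll(m,(dv,du),(0,1)); m=(m>0)&reg; best=max(best,(m&obs).sum()/(m|obs).sum())
            res.append((round(best,3),round(dz,3),th))
    return sorted(res,reverse=True)[:5]
E
python3 - <<'E'
from h import *
c=pickle.load(open('pics/side.pkl','rb')); print(home(c,[.5305,.134,.08],.023)); w=pickle.load(open('pics/wrist.pkl','rb'))
p,M=tool(); g=cv2.cvtColor(w['img'],cv2.COLOR_RGB2HSV)
for i,P in enumerate([[.5286,.1977,.08],[.5323,.0703,.08],[.5343,.0062,.08]]): print(i,proj(w,P).round(1))
t=cam('top'); 
hs=t['img'].astype(int); m=((hs.max(2)-hs.min(2)<40)&(hs.max(2)>110)).astype(np.uint8); m[:180]=0;m[300:]=0;m[:,:370]=0;m[:,430:]=0
n,l,st,ce=cv2.connectedComponentsWithStats(m)
for i in range(1,n):
    if st[i][4]>20: print(st[i],ce[i].round(1))
E
```

```text
[(np.float64(0.935), np.float64(0.0), 3), (np.float64(0.918), np.float64(0.004), 3), (np.float64(0.908), np.float64(0.0), -3), (np.float64(0.902), np.float64(0.004), -3), (np.float64(0.901), np.float64(0.004), -6)]
0 [253.1 197. ]
1 [397.2 195.7]
2 [469.3 195. ]
[391 195  15  15 173] [397.7 202.3]
[394 243  11   9  84] [399.2 247.2]
```

Punch0 is home in bore 1. The top view puts the carrier about 10 mm further out now (heads at (397.7,202.3) and (399.2,247.2)), so I'll move there and measure it again.

```bash
python3 - <<'E'
from h import *
print(go([.512,-.222,.29]))
E
```

```text
[-0.0067  0.3569 -0.0024]
```

Request:
{"method": "step_hand", "body": {
  "motion": [
    [-0.007,0.357,-0.002,0,0.055],
    [-0.007,0.357,-0.002,0,0.055],
    [-0.007,0.357,-0.002,0,0.055],
    [-0.007,0.357,-0.002,0,0.055],
    [-0.007,0.357,-0.002,0,0.055],
    [-0.007,0.357,-0.002,0,0.055],
    [-0.007,0.357,-0.002,0,0.055],
    [-0.007,0.357,-0.002,0,0.055],
    [-0.007,0.357,-0.002,0,0.055],
    [-0.007,0.357,-0.002,0,0.055]
  ]
}}

```text
time: 31.45
ee_pos: [0.512, -0.2207, 0.2891]
eef_rot: [1.0, 0.011, -0.01, 0.006]
ft_force: [-0.3, 0.5, 0.2]
width: 0.0552
grip_force: 0.0
```

```bash
cat >> h.py <<'E'
def heads(w,lo=305,u=(240,420)):
    g=w['img'].astype(int); ow=((g.max(2)-g.min(2)<50)&(g.max(2)>110)).astype(np.uint8); ow[lo:]=0; ow[:,:u[0]]=0; ow[:,u[1]:]=0
    n,l,st,ce=cv2.connectedComponentsWithStats(ow); out=[]
    for i in range(1,n):
        if st[i][4]>120: out.append(ow*(l==i)); print(st[i],ce[i].round(1),atz(w,*ce[i],.085).round(4))
    return out
def fithead(w,m,hr,z0=.055,lo=305):
    "fit upright head: x,y of axis at given underside z"
    c=cv2.moments(m,True); u,v=c['m10']/c['m00'],c['m01']/c['m00']; P0=atz(w,u,v,.08); best=(0,)
    for th in(-4,0,4):
      for dx in np.arange(-.008,.0081,.001):
        for dy in np.arange(-.004,.0041,.001):
            F,h,sh=pts(np.array([P0[0]+dx,P0[1]+dy,z0+.020]),th,0,hr); q=np.zeros(m.shape,np.uint8); cv2.fillConvexPoly(q,np.round(hull(w,h)).astype(np.int32),1); q[lo:]=0
            i=(q&m).sum()/(q|m).sum()
            if i>best[0]: best=(i,th,P0[0]+dx,P0[1]+dy)
    return np.round(best,4)
E
python3 - <<'E'
from h import *
w=cam('wrist'); p,M=tool(); print(p)
hs=heads(w)
for m,hr in zip(hs,(.0195,.013)): print(fithead(w,m,hr))
t=pickle.load(open('pics/top.pkl','rb')); print(atz(t,397.7,202.3,.09),atz(t,399.2,247.2,.09))
E
```

```text
[ 0.51223385 -0.2201639   0.28945755]
[ 311   39   47   56 2037] [333.7  66.2] [ 0.6357 -0.2272  0.085 ]
[319 192  29  34 763] [332.6 208.8] [ 0.5194 -0.2295  0.085 ]
[ 0.9413  4.      0.6365 -0.2273]
[ 0.8948 -4.      0.5175 -0.2297]
[ 0.63300102 -0.22582889  0.09      ] [ 0.51362924 -0.22722471  0.09      ]
```

```bash
python3 - <<'E'
from h import *
print(go([.6360,-.2273,.078]))
E
```

```text
[0.1279 0.0076 0.209 ]
```

Request:
{"method": "step_hand", "body": {
  "motion": [
    [0.05,0.004,0.02,0,0.06],
    [0.1,0.008,0.04,0,0.06],
    [0.128,0.008,0.08,0,0.06],
    [0.128,0.008,0.12,0,0.06],
    [0.128,0.008,0.14,0,0.06],
    [0.128,0.008,0.17,0,0.06],
    [0.128,0.008,0.2,0,0.06],
    [0.128,0.0075,0.209,0,0.06],
    [0.128,0.0075,0.209,0,0.06],
    [0.128,0.0075,0.209,0,0.06]
  ]
}}

```text
time: 32.5
ee_pos: [0.637, -0.2288, 0.0806]
eef_rot: [1.0, 0.011, -0.009, 0.006]
ft_force: [-0.4, 0.1, 0.5]
width: 0.0598
grip_force: 0.0
```

Request:
{"method": "step_hand", "body": {
  "motion": [
    [0,0,0,0,0.034],
    [0,0,0,0,0.034],
    [0,0,0,0,0.034],
    [0,0,0,0,0.034]
  ],
  "clamp_n": 16
}}

```text
time: 32.9
ee_pos: [0.6363, -0.2293, 0.0797]
eef_rot: [1.0, 0.01, -0.009, 0.006]
ft_force: [0.7, 1.0, 3.7]
width: 0.039
grip_force: 15.9
```

Request:
{"method": "step_hand", "body": {
  "motion": [
    [0,0,-0.01,0,0.034],
    [0,0,-0.02,0,0.034],
    [0,0,-0.028,0,0.034],
    [0,0,-0.028,0,0.034],
    [0.004,0,-0.028,0,0.034],
    [0.007,0,-0.028,0,0.034],
    [0.01,0,-0.028,0,0.034],
    [0.013,0,-0.028,0,0.034],
    [0.016,0,-0.028,0,0.034],
    [0.019,0,-0.028,0,0.034],
    [0.019,0,-0.028,0,0.034]
  ]
}}

```text
time: 34.0
ee_pos: [0.6558, -0.2283, 0.1064]
eef_rot: [1.0, 0.011, -0.01, 0.006]
ft_force: [-2.7, 1.9, -1.6]
width: 0.0384
grip_force: 16.0
```

Request:
{"method": "step_hand", "body": {
  "motion": [
    [0,0,-0.03,0,0.034],
    [0,0,-0.08,0,0.034],
    [0,0,-0.13,0,0.034],
    [0,0,-0.16,0,0.034],
    [0,0,-0.16,0,0.034],
    [0,0,-0.16,0,0.034]
  ]
}}

```text
time: 34.6
ee_pos: [0.659, -0.2268, 0.2667]
eef_rot: [1.0, 0.01, -0.009, 0.006]
ft_force: [-0.3, 0.3, -3.8]
width: 0.0388
grip_force: 16.0
```

```bash
python3 - <<'E'
from h import *
c=cam('side'); w=cam('wrist'); p,M=tool(); u,v=proj(c,p-[0,0,.04]).astype(int); print(p,'u0',u-20,proj(c,p).round(),proj(c,p-[0,0,.07]).round()); asc(c,u-20,u+25,v-12,v+25)
E
```

```text
[ 0.65806712 -0.22643315  0.26447705] u0 371 [393. 243.] [390. 262.]
242 kkkkkkkkkkkkk####kk..###kkkkkkkkkk##kkkkkkkkk
243 kkkkkkkkkkkk######kk.###kkkkkkkkkkkkkkkkkkkkk
244 kkkkkkkkkkkk############kkkkkkkkkkkkkkkkkkkkk
245 kkkkkkkkkkk.###########kkkkkkkkkkkkkkkkkkkkkk
246 kkkkkkkkkkk###########kkkkkkkkkkkkkkkkkkkkkkk
247 kkkkkkkkkkk###########kkkkkkkkkkkkkkkkkkkkkkk
248 kkkkkkkkkkk###########kkkkkkkkkkkkkkkkkkkkkkk
249 kkkkkkkkkkk###########kkkkkkkkkkkkkkkkkkkkkkk
250 kkkkkkkkkkkk#########kkkkkkkkkkkkkkkkkkkkkkkk
251 kkkkkkkkkkkk.########kkkkkkkkkkkkkkkkkkkkkkkk
252 kkkkkkkkkkkk#########kkkkkkkkkkkkkkkkkkkkkkkk
253 kkkkkkkkkkkk#########kkkkkkkkkkkkkkkkkkkkkkkk
254 kkkkkkkkkkk##########kkkkkkkkkkkkkkkkkkkk....
255 kkkkkkkkkk.##########kkkkkkkkkkkkkkk.........
256 kkkkkkkkkk###########kkkkkkkkkkk.............
25
[... 397 characters left out ...]

265 ............###..............................
266 .............................................
267 .............................................
268 .............................................
269 .............................................
270 .............................................
271 .............................................
272 .............................................
273 .............................................
274 .............................................
275 .............................................
276 .............................................
277 .............................................
278 .............................................
```

```bash
python3 - <<'E'
from h import *
c=pickle.load(open('pics/side.pkl','rb')); p,M=tool(); G=p-[0,0,.003]-[0,0,.0017]
c['img'][:,392:]=[200,120,60]
for q in fits(c,G,.0195,(391,430),252,270,range(-36,1,3),np.arange(-.005,.011,.0025),np.arange(-.009,.01,.003),(-1,0,1)): print(*q,np.round(np.array(q[-1])-p,4))
E
```

```text
0.92 -30 0.0024999999999999996 0.006 1 [0.6328, -0.2264, 0.2057] [-0.0253  0.     -0.0588]
0.92 -18 0.005 -0.003 1 [0.6365, -0.2264, 0.2027] [-0.0216  0.     -0.0618]
0.919 -30 0.0 0.009 1 [0.6346, -0.2264, 0.2035] [-0.0235  0.     -0.061 ]
0.915 -21 0.0024999999999999996 0.0 1 [0.6357, -0.2264, 0.2014] [-0.0224  0.     -0.0631]
0.915 -18 0.0024999999999999996 0.0 0 [0.6388, -0.2264, 0.2003] [-0.0193  0.     -0.0642]
0.915 -18 0.0024999999999999996 0.003 -1 [0.6418, -0.2264, 0.2003] [-0.0163  0.     -0.0642]
0.915 -15 0.005 -0.006 1 [0.6365, -0.2264, 0.2018] [-0.0216  0.     -0.0627]
0.913 -15 0.005 0.0 -1 [0.6425, -0.2264, 0.2018] [-0.0156  0.     -0.0627]
0.912 -18 0.005 0.0 0 [0.6395, -0.2264, 0.2027] [-0.0186  0.     -0.0618]
0.911 -18 0.007500000000000001 -0.003 1 [0.6373, -0.2264, 0.2051] [-0.0208  0.     -0.0594]
```

```bash
python3 - <<'E'
from h import *
print(go([.5502,.0703,.23]),go([.5502,.0703,.152]))
E
```

```text
[-0.1009 -0.2993  0.0333] [-0.0993 -0.3002  0.1113]
```

Request:
{"method": "step_hand", "body": {
  "motion": [
    [-0.1,-0.3,0.03,0,0.034],
    [-0.1,-0.3,0.03,0,0.034],
    [-0.1,-0.3,0.03,0,0.034],
    [-0.1,-0.3,0.03,0,0.034],
    [-0.1,-0.3,0.03,0,0.034],
    [-0.1,-0.3,0.03,0,0.034],
    [-0.1,-0.3,0.03,0,0.034],
    [-0.1,-0.3,0.07,0,0.034],
    [-0.0995,-0.3,0.1,0,0.034],
    [-0.0995,-0.3,0.111,0,0.034],
    [-0.0995,-0.3,0.111,0,0.034],
    [-0.0995,-0.3,0.111,0,0.034]
  ]
}}

```text
time: 35.9
ee_pos: [0.5513, 0.0697, 0.1548]
eef_rot: [1.0, 0.01, -0.009, 0.006]
ft_force: [0.4, -0.4, -3.4]
width: 0.0383
grip_force: 16.0
```

```bash
python3 - <<'E'
from h import *
print(go([.5502,.0703,.146])); c=cam('side'); p,M=tool()
u,v=proj(c,p-[0,0,.05]).astype(int); print('u0',u-20,'bore2',proj(c,[.5323,.0703,.08]).round(1),'bore3',proj(c,[.5343,.0062,.08]).round(1),'Fpred',proj(c,p+[-.02,0,-.064]).round(1))
g=cv2.cvtColor(c['img'],cv2.COLOR_RGB2HSV)
for y in range(v-8,v+26): print(y,''.join('k' if g[y,x,2]<72 else '#' if g[y,x,1]<88 and g[y,x,2]<190 else 'd' if g[y,x,2]<150 else '.' for x in range(u-20,u+25)))
E
```

```text
[-0.0009 -0.0007  0.0088]
u0 295 bore2 [309.5 226. ] bore3 [316.3 240.9] Fpred [309.3 223.3]
210 .################kkkkkkkkkkkkkkkkkkkkddddd..d
211 .################kkkkkkkkkkkkkkkdddddd.......
212 .################kkkkkkkkkkkdddd.............
213 .################kkkkkkkkkkd.................
214 .#################kkkkkkkkd..................
215 ..##################kkkkkkd..................
216 ...#################kkkkkkd..................
217 ....#######..#######kkddddd..................
218 .............#######dddd.....................
219 .............#######d........................
220 ............########d........................
221 ............########.........................
222 ............#######d.........................
223 ...........########..........................
224 ...........########..........................
225 d...........######d..........................
226 d..........dd####d...........................
227 dd.........ddddddd...........................
228 dd.........dddddd............................
229 dd...........................................
230 ddd..........................................
231 ddd..........................................
232 dddd.........................................
233 dddd.........................................
234 .dddd........................................
235 .dddd........................................
236 .dddd........................................
237 ..dddd.......................................
238 ..dddd.......................................
239 ...dddd......................................
240 ...dddd...........dddddd.....................
241 ....dddd.........dddddddd....................
242 ....dddd.........dddddddd....................
243 ....dddd..........dddddd.....................
```

Request:
{"method": "step_hand", "body": {
  "motion": [
    [-0.001,-0.0007,0.005,0,0.034],
    [-0.001,-0.0007,0.009,0,0.034],
    [-0.001,-0.0007,0.009,0,0.034]
  ]
}}

```text
time: 36.25
ee_pos: [0.5494, 0.0703, 0.1447]
eef_rot: [1.0, 0.01, -0.01, 0.006]
ft_force: [-0.5, 0.4, -3.6]
width: 0.0386
grip_force: 16.0
```

Request:
{"method": "step_hand", "body": {
  "motion": [
    [0,0,0.0025,0,0.034],
    [0,0,0.0025,0,0.034]
  ]
}}

```text
time: 36.45
ee_pos: [0.5495, 0.0702, 0.1423]
eef_rot: [1.0, 0.01, -0.01, 0.006]
ft_force: [-0.3, -1.4, -3.5]
width: 0.0387
grip_force: 16.0
```

Request:
{"method": "step_hand", "body": {
  "motion": [
    [0,0,0.002,0,0.034],
    [0,0,0.002,0,0.034]
  ]
}}

```text
time: 36.65
ee_pos: [0.5494, 0.0701, 0.1404]
eef_rot: [1.0, 0.01, -0.01, 0.006]
ft_force: [-1.0, -0.4, -2.3]
width: 0.0386
grip_force: 16.0
```

Request:
{"method": "step_hand", "body": {
  "motion": [
    [0,0,0.002,0,0.034],
    [0,0,0.002,0,0.034]
  ]
}}

```text
time: 36.85
ee_pos: [0.5497, 0.07, 0.1388]
eef_rot: [1.0, 0.01, -0.009, 0.006]
ft_force: [-0.7, -1.5, 1.4]
width: 0.0387
grip_force: 16.0
```

Request:
{"method": "step_hand", "body": {
  "motion": [
    [-0.002,0,0,0,0.034],
    [-0.004,0,0,0,0.034],
    [-0.004,0,0,0,0.034]
  ]
}}

```text
time: 37.15
ee_pos: [0.5461, 0.0701, 0.1391]
eef_rot: [1.0, 0.01, -0.008, 0.006]
ft_force: [4.3, -2.1, 1.0]
width: 0.0387
grip_force: 16.0
```

Request:
{"method": "step_hand", "body": {
  "motion": [
    [-0.002,0,0,0,0.034],
    [-0.004,0,0.0005,0,0.034],
    [-0.004,0,0.0005,0,0.034]
  ]
}}

```text
time: 37.45
ee_pos: [0.5411, 0.0703, 0.138]
eef_rot: [1.0, 0.01, -0.01, 0.006]
ft_force: [2.7, -2.0, -0.8]
width: 0.0385
grip_force: 16.0
```

Request:
{"method": "step_hand", "body": {
  "motion": [
    [-0.002,0,0.0005,0,0.034],
    [-0.004,0,0.001,0,0.034],
    [-0.004,0,0.001,0,0.034]
  ]
}}

```text
time: 37.75
ee_pos: [0.5369, 0.0702, 0.1369]
eef_rot: [1.0, 0.01, -0.01, 0.006]
ft_force: [2.4, -1.3, -3.3]
width: 0.0387
grip_force: 16.0
```

Request:
{"method": "step_hand", "body": {
  "motion": [
    [-0.0015,0,0.001,0,0.034],
    [-0.003,0,0.002,0,0.034],
    [-0.003,0,0.003,0,0.034]
  ]
}}

```text
time: 38.05
ee_pos: [0.5342, 0.07, 0.1342]
eef_rot: [1.0, 0.01, -0.01, 0.006]
ft_force: [3.2, 0.3, -1.6]
width: 0.0386
grip_force: 16.0
```

Request:
{"method": "step_hand", "body": {
  "motion": [
    [-0.0005,0,0.002,0,0.034],
    [-0.001,0,0.004,0,0.034],
    [-0.001,0,0.005,0,0.034]
  ]
}}

```text
time: 38.35
ee_pos: [0.5331, 0.0699, 0.129]
eef_rot: [1.0, 0.01, -0.01, 0.006]
ft_force: [2.8, -0.1, -2.4]
width: 0.039
grip_force: 16.0
```

Request:
{"method": "step_hand", "body": {
  "motion": [
    [0,0,0.002,0,0.034],
    [0,0,0.004,0,0.034],
    [0,0,0.006,0,0.034]
  ]
}}

```text
time: 38.65
ee_pos: [0.5332, 0.0698, 0.1231]
eef_rot: [1.0, 0.01, -0.01, 0.006]
ft_force: [3.2, -0.2, -1.8]
width: 0.0388
grip_force: 16.0
```

Request:
{"method": "step_hand", "body": {
  "motion": [
    [0,0,0.005,0,0.034],
    [0,0,0.01,0,0.034],
    [0,0,0.014,0,0.034],
    [0,0,0.014,0,0.034]
  ]
}}

```text
time: 39.05
ee_pos: [0.5323, 0.0696, 0.1084]
eef_rot: [1.0, 0.01, -0.01, 0.006]
ft_force: [2.3, 0.1, -4.9]
width: 0.0387
grip_force: 16.0
```

Request:
{"method": "step_hand", "body": {
  "motion": [
    [0,0,0.002,0,0.034],
    [0,0,0.004,0,0.034],
    [0,0,0.004,0,0.034]
  ]
}}

```text
time: 39.35
ee_pos: [0.5327, 0.0695, 0.1053]
eef_rot: [1.0, 0.01, -0.01, 0.006]
ft_force: [1.1, -0.2, -3.1]
width: 0.0384
grip_force: 16.0
```

Request:
{"method": "step_hand", "body": {
  "motion": [
    [0,0,0.001,0,0.034],
    [0,0,0.001,0,0.034]
  ]
}}

```text
time: 39.55
ee_pos: [0.533, 0.0695, 0.105]
eef_rot: [1.0, 0.01, -0.009, 0.006]
ft_force: [-1.0, -0.1, 5.0]
width: 0.0386
grip_force: 16.0
```

Request:
{"method": "step_hand", "body": {
  "motion": [
    [0,0,0,0,0.046],
    [0,0,0,0,0.046],
    [0,0,0,0,0.046],
    [0,0,-0.02,0,0.046],
    [0,0,-0.06,0,0.046],
    [0,0,-0.11,0,0.046],
    [0,0,-0.16,0,0.046],
    [-0.02,0,-0.18,0,0.046],
    [-0.02,0,-0.18,0,0.046]
  ]
}}

```text
time: 40.45
ee_pos: [0.5164, 0.0717, 0.2884]
eef_rot: [1.0, 0.011, -0.007, 0.005]
ft_force: [1.0, -0.4, 0.5]
width: 0.0461
grip_force: 0.0
```

```bash
python3 - <<'E'
from h import *
c=cam('side'); print(home(c,[.5323,.0703,.08],.0195),home(c,[.5305,.134,.08],.023)); w=cam('wrist'); pickle.dump(w,open('pics/w_n.pkl','wb'))
print(go([.48,-.225,.29]),proj(w,[.5286,.1977,.08]).round(1),proj(w,[.5343,.0062,.08]).round(1))
u,v=proj(w,[.5343,.0062,.08]).astype(int); g=cv2.cvtColor(w['img'],cv2.COLOR_RGB2GRAY); print(g[v,u-20:u+80:2], g[v+45,u-20:u+80:2])
print([proj(w,[.5343,.0062-d,.11]).round(0).tolist() for d in(.03,.035,.04,.045)])
E
```

```text
[(np.float64(0.548), np.float64(0.008), 0), (np.float64(0.546), np.float64(0.004), 0), (np.float64(0.546), np.float64(0.0), 0), (np.float64(0.542), np.float64(0.006), 0), (np.float64(0.542), np.float64(0.002), 0)] [(np.float64(0.634), np.float64(0.002), 3), (np.float64(0.633), np.float64(0.002), 6), (np.float64(0.63), np.float64(0.002), 0), (np.float64(0.625), np.float64(0.002), -3), (np.float64(0.624), np.float64(0.004), 3)]
[-0.0424  0.2957 -0.0014] [179.5 201.1] [396.8 198.8]
[194 192 184 181 182 209 209 209 210 211 188 130 129 131 132 131 134 162
 182 182 182 182 181 183 182 182 182 182 183 182 182 182 186 208 212 211
 204 138 133 133 133 133 133 133 132 133 132 133 132 133] [215 215 215 215 214 213 215 214 214 214 214 214 213 213 213 214 213 214
 213 213 213 212 213 211 154 137 139 144 142 140 148 195 195 195 193 150
 139 139 140 139 139 138 140 140 135 121 128 137 139 138]
[[441.0, 205.0], [447.0, 205.0], [453.0, 206.0], [459.0, 206.0]]
```

Punch1 is seated; contact came at the expected height. Side walls near the outer bores are tight, so for punch3 I'll turn the gripper 90° (closing along x) and tilt along y, with bore 3 as the target.

Request:
{"method": "step_hand", "body": {
  "motion": [
    [-0.008,0.35,-0.002,0,0.046],
    [-0.008,0.35,-0.002,-0.15,0.046],
    [-0.008,0.35,-0.002,-0.3,0.046],
    [-0.008,0.35,-0.002,-0.45,0.046],
    [-0.008,0.35,-0.002,-0.6,0.046],
    [-0.008,0.35,-0.002,-0.75,0.046],
    [-0.008,0.35,-0.002,-0.9,0.046],
    [-0.008,0.35,-0.002,-1.05,0.046],
    [-0.008,0.35,-0.002,-1.2,0.046],
    [-0.008,0.35,-0.002,-1.35,0.046],
    [-0.008,0.35,-0.002,-1.5,0.046],
    [-0.008,0.35,-0.002,-1.57,0.046]
  ]
}}

```text
time: 41.75
ee_pos: [0.5152, -0.2787, 0.2886]
eef_rot: [0.709, 0.705, -0.012, -0.004]
ft_force: [-0.7, -0.1, 0.7]
width: 0.0459
grip_force: 0.0
```

Request:
{"method": "step_hand", "body": {
  "motion": [
    [0,0,0,0,0.046],
    [0,0,0,0,0.046]
  ]
}}

```text
time: 41.95
ee_pos: [0.5153, -0.2787, 0.2896]
eef_rot: [0.713, 0.701, -0.012, -0.003]
ft_force: [-1.3, 0.0, 0.4]
width: 0.0459
grip_force: 0.0
```

```bash
python3 - <<'E'
from h import *
w=cam('wrist'); p,M=tool(); print(p,M.round(3),r.read_state()['joint_positions'].round(2))
for m in heads(w): print(fithead(w,m,.013))
E
```

```text
[ 0.51538242 -0.27870925  0.28990572] [[ 0.016  1.    -0.021]
 [ 1.    -0.016 -0.012]
 [-0.012 -0.02  -1.   ]] [ 0.12  0.24  0.34  1.51 -0.06  1.43  0.45]
[315 149  29  30 678] [329.3 163.8] [ 0.5167 -0.23    0.085 ]
[ 0.8408  0.      0.5167 -0.2293]
```

```bash
python3 - <<'E'
from h import *
print(go([.517,-.2296,.083]))
E
```

```text
[0.0517 0.005  0.2062]
```

Request:
{"method": "step_hand", "body": {
  "motion": [
    [0.03,0.003,0.03,0,0.046],
    [0.052,0.005,0.07,0,0.046],
    [0.052,0.005,0.12,0,0.046],
    [0.052,0.005,0.16,0,0.046],
    [0.052,0.005,0.185,0,0.046],
    [0.052,0.005,0.206,0,0.046],
    [0.052,0.005,0.206,0,0.046],
    [0.052,0.005,0.206,0,0.046]
  ]
}}

```text
time: 42.8
ee_pos: [0.5173, -0.2294, 0.0846]
eef_rot: [0.712, 0.702, -0.011, -0.002]
ft_force: [0.3, 1.3, 0.7]
width: 0.046
grip_force: 0.0
```

Request:
{"method": "step_hand", "body": {
  "motion": [
    [0,0,0,0,0.02],
    [0,0,0,0,0.02],
    [0,0,0,0,0.02],
    [0,0,0,0,0.02]
  ],
  "clamp_n": 16
}}

```text
time: 43.2
ee_pos: [0.5177, -0.2294, 0.085]
eef_rot: [0.711, 0.703, -0.011, -0.002]
ft_force: [-0.9, 0.6, 4.2]
width: 0.0249
grip_force: 16.0
```

Request:
{"method": "step_hand", "body": {
  "motion": [
    [0,0,-0.01,0,0.02],
    [0,0,-0.02,0,0.02],
    [0,0,-0.028,0,0.02],
    [0,0,-0.028,0,0.02],
    [0.004,0,-0.028,0,0.02],
    [0.008,0,-0.028,0,0.02],
    [0.011,0,-0.028,0,0.02],
    [0.014,0,-0.028,0,0.02],
    [0.017,0,-0.028,0,0.02],
    [0.021,0,-0.028,0,0.02],
    [0.021,0,-0.028,0,0.02]
  ]
}}

```text
time: 44.3
ee_pos: [0.5181, -0.2072, 0.1119]
eef_rot: [0.711, 0.703, -0.011, -0.002]
ft_force: [0.6, -2.3, -1.7]
width: 0.0254
grip_force: 16.0
```

Request:
{"method": "step_hand", "body": {
  "motion": [
    [0,0,-0.03,0,0.02],
    [0,0,-0.08,0,0.02],
    [0,0,-0.13,0,0.02],
    [0,0,-0.16,0,0.02],
    [0,0,-0.16,0,0.02],
    [0,0,-0.16,0,0.02]
  ]
}}

```text
time: 44.9
ee_pos: [0.5208, -0.2053, 0.2714]
eef_rot: [0.711, 0.703, -0.011, -0.003]
ft_force: [-0.5, 0.6, -3.8]
width: 0.0254
grip_force: 16.0
```

```bash
python3 - <<'E'
from h import *
c=cam('side'); w=cam('wrist'); p,M=tool(); u,v=proj(c,p-[0,0,.04]).astype(int); print(p,'u0',u-25,proj(c,p).round(),proj(c,p-[0,0,.075]).round(),proj(c,p-[0,.025,.07]).round()); asc(c,u-25,u+25,v-15,v+25)
E
```

```text
[ 0.52019434 -0.20530531  0.26990192] u0 309 [335. 246.] [334. 268.] [337. 273.]
242 .............kkkkkkkkk##########kkkkk...........kk
243 ................kkkkkk#########kkkkkk...........kk
244 .................kkkkk##########kkkkk...........kk
245 .................kkkkk##########kkkk............kk
246 .................kkkkk##########kkkk............kk
247 .................kkkkk##########kkkk............kk
248 .................kkkkk##########kkkk............kk
249 .................kkkkk##########kkkk...........kkk
250 .................kkkkk##########kkkk...........kkk
251 .................kkkkk##########kkkk...........kkk
252 ..................kkkk##########kkkk...........kkk
253 ..................kkkk##########kkkk...........kkk
254 ..................kkkk###########..............kkk
255 ............
[... 768 characters left out ...]
..............########..................
270 ........................########..................
271 ........................########..................
272 ........................########..................
273 ........................########..................
274 .........................######...................
275 ...........................#......................
276 ..................................................
277 ..................................................
278 ..................................................
279 ..................................................
280 ..................................................
281 ..................................................
```

```bash
cat > h2.py <<'E'
from h import *
RZ=np.array([[0,1,0],[-1,0,0],[0,0,1.]])
def fity(c,w,G,hr,v0,v1,u0,u1,ths,ss,yos,wo=(0,),vw=300):
    g=cv2.cvtColor(c['img'],cv2.COLOR_RGB2HSV); obs=(g[...,1]<85)&(g[...,2]>78); reg=np.zeros(obs.shape,bool); reg[v0:v1,u0:u1]=1; obs&=reg
    g=w['img'].astype(int); ow=((g.max(2)-g.min(2)<45)&(g.max(2)>120)).astype(np.uint8); ow[:200]=0; ow[vw:]=0; ow[:,:250]=0; ow[:,400:]=0
    n,l,st,ce=cv2.connectedComponentsWithStats(ow); k=1+np.argmax(st[1:,4]); ow=l==k; print('w',st[k]); res=[]
    for th in ths:
        for s in ss:
            F0,h0,sh0=pts(np.zeros(3),th,s,hr)
            for yo in yos:
                o=G+[0,yo,0]; h,sh,F=h0@RZ.T+o,sh0@RZ.T+o,RZ@F0+o; m=np.zeros(obs.shape,np.uint8); mw=m.copy()
                for q in(h,sh): cv2.fillConvexPoly(m,np.round(hull(c,q)).astype(np.int32),1); cv2.fillConvexPoly(mw,np.round(hull(w,q)).astype(np.int32),1)
                mw=mw>0; mw[vw:]=0; b=(mw&ow).sum()/(mw|ow).sum()
                for du in(-1,0,1):
                    for dv in(-1,0,1):
                        mm=(np.roll(m,(dv,du),(0,1))>0)&reg; a=(mm&obs).sum()/max((mm|obs).sum(),1); res.append((round(a+.5*b,3),round(a,3),round(b,3),th,round(s,4),round(yo,4),(du,dv),(F-G-[0,0,.003]).round(4).tolist()))
    res.sort(key=lambda q:-q[0]); return res[:10]
E
python3 - <<'E'
from h2 import *
c=pickle.load(open('pics/side.pkl','rb'));w=pickle.load(open('pics/wrist.pkl','rb')); p,M=tool(); G=p-[0,0,.003]
for q in fity(c,w,G,.013,252,282,320,352,range(0,34,3),np.arange(-.013,.001,.003)+.0,np.arange(-.008,.009,.002)): print(*q)
E
```

```text
w [300 286  48  14 455]
1.289 0.87 0.838 18 -0.004 0.0 (0, 0) [0.0, -0.0213, -0.0686]
1.288 0.855 0.865 21 -0.004 0.0 (0, 0) [0.0, -0.0247, -0.0674]
1.287 0.848 0.879 24 -0.004 0.0 (-1, -1) [0.0, -0.0281, -0.066]
1.285 0.859 0.852 21 -0.001 0.0 (0, 1) [0.0, -0.0237, -0.0646]
1.282 0.863 0.838 15 -0.007 -0.004 (-1, -1) [0.0, -0.0226, -0.0725]
1.28 0.835 0.89 21 -0.007 0.0 (-1, -1) [0.0, -0.0258, -0.0702]
1.279 0.858 0.843 18 -0.001 0.0 (0, 1) [0.0, -0.0204, -0.0658]
1.277 0.846 0.86 24 -0.001 0.0 (0, 0) [0.0, -0.0268, -0.0633]
1.275 0.859 0.832 27 -0.004 0.0 (-1, -1) [0.0, -0.0313, -0.0645]
1.273 0.873 0.799 15 -0.001 -0.002 (0, 1) [0.0, -0.0191, -0.0668]
```

```bash
python3 - <<'E'
from h import *
print(go([.5352,.0276,.23]),go([.5352,.0276,.158]))
E
```

```text
[0.2335 0.0132 0.0369] [0.2343 0.0148 0.1089]
```

Request:
{"method": "step_hand", "body": {
  "motion": [
    [0.234,0.013,0.03,0,0.02],
    [0.234,0.013,0.03,0,0.02],
    [0.234,0.013,0.03,0,0.02],
    [0.234,0.013,0.03,0,0.02],
    [0.234,0.013,0.03,0,0.02],
    [0.234,0.014,0.06,0,0.02],
    [0.234,0.015,0.09,0,0.02],
    [0.234,0.015,0.109,0,0.02],
    [0.234,0.015,0.109,0,0.02],
    [0.234,0.015,0.109,0,0.02]
  ]
}}

```text
time: 46.0
ee_pos: [0.5362, 0.0264, 0.1592]
eef_rot: [0.711, 0.703, -0.012, -0.003]
ft_force: [-0.1, -0.2, -2.8]
width: 0.0251
grip_force: 16.0
```

```bash
python3 - <<'E'
from h2 import *
print(go([.5352,.0276,.150])); c=cam('side'); w=cam('wrist'); p,M=tool(); G=p-[0,0,.003]
u,v=proj(c,p-[0,0,.06]).astype(int); print(p,'u0',u-20,'bore3',proj(c,[.5343,.0062,.08]).round(1),'Fpred',proj(c,p+[-.001,-.0235,-.0705]).round(1))
g=cv2.cvtColor(c['img'],cv2.COLOR_RGB2HSV)
for y in range(v-14,v+22): print(y,''.join('k' if g[y,x,2]<72 else '#' if g[y,x,1]<88 and g[y,x,2]<190 else 'd' if g[y,x,2]<150 else '.' for x in range(u-20,u+25)))
E
```

```text
[ 0.0013 -0.0008  0.0092]
[0.53717216 0.02652577 0.1606883 ] u0 295 bore3 [316.3 240.9] Fpred [317.2 239. ]
216 ...#########kkk##########kkkd................
217 .....#######kkk##########kkd.................
218 .......#####kkkk#########kkd.................
219 ........####kkkk#########kkd.................
220 ........####kkkk#########kkd.................
221 ........#####kkk#########kkd.................
222 ........#####kkk#########ddd.................
223 ........#####kkk#########dd..................
224 ........#####kk##########....................
225 d.......#################....................
226 d.......#################....................
227 dd......################d....................
228 dd.......###############d....................
229 ddd......###############d....................
230 ddd........#############d....................
231 ddd.............#########....................
232 dddd.............########...................
[... 251 characters left out ...]

238 ..dddd............#######....................
239 ...dddd...........#######....................
240 ...dddd...........#######....................
241 ...ddddd..........######d....................
242 ....dddd..........ddddddd....................
243 ....ddddd.........dddddd.....................
244 .....dddd............d.......................
245 .....dddd....................................
246 ......dddd...................................
247 ......dddd...................................
248 .......dddd..................................
249 .......dddd..................................
250 .d.....ddddd.................................
251 ddd.....dddd..............................ddd
```

Request:
{"method": "step_hand", "body": {
  "motion": [
    [0.0012,-0.001,0.005,0,0.02],
    [0.0012,-0.001,0.009,0,0.02],
    [0.0012,-0.001,0.009,0,0.02]
  ]
}}

```text
time: 46.4
ee_pos: [0.5352, 0.0276, 0.1504]
eef_rot: [0.711, 0.703, -0.011, -0.002]
ft_force: [-1.0, 0.8, -2.7]
width: 0.0256
grip_force: 16.0
```

Request:
{"method": "step_hand", "body": {
  "motion": [
    [0,0,0.0025,0,0.02],
    [0,0,0.0025,0,0.02]
  ]
}}

```text
time: 46.6
ee_pos: [0.5354, 0.0275, 0.1481]
eef_rot: [0.711, 0.703, -0.011, -0.002]
ft_force: [-0.6, 0.2, -2.4]
width: 0.0256
grip_force: 16.0
```

Request:
{"method": "step_hand", "body": {
  "motion": [
    [0,0,0.002,0,0.02],
    [0,0,0.002,0,0.02]
  ]
}}

```text
time: 46.8
ee_pos: [0.5354, 0.0275, 0.1461]
eef_rot: [0.711, 0.703, -0.011, -0.002]
ft_force: [0.1, -0.2, -2.3]
width: 0.0253
grip_force: 16.0
```

Request:
{"method": "step_hand", "body": {
  "motion": [
    [0,0,0.0015,0,0.02],
    [0,0,0.0015,0,0.02]
  ]
}}

```text
time: 47.0
ee_pos: [0.5355, 0.0274, 0.1448]
eef_rot: [0.711, 0.703, -0.011, -0.002]
ft_force: [0.1, -0.6, -1.9]
width: 0.0255
grip_force: 16.0
```

Request:
{"method": "step_hand", "body": {
  "motion": [
    [0,0,0.001,0,0.02],
    [0,0,0.001,0,0.02]
  ]
}}

```text
time: 47.2
ee_pos: [0.5356, 0.0275, 0.144]
eef_rot: [0.711, 0.703, -0.011, -0.002]
ft_force: [-0.4, -0.8, 0.4]
width: 0.0257
grip_force: 16.0
```

Request:
{"method": "step_hand", "body": {
  "motion": [
    [-0.002,0,0,0,0.02],
    [-0.004,0,0,0,0.02],
    [-0.004,0,0,0,0.02]
  ]
}}

```text
time: 47.5
ee_pos: [0.5357, 0.0238, 0.1442]
eef_rot: [0.711, 0.703, -0.011, -0.002]
ft_force: [1.1, 3.8, 2.0]
width: 0.0255
grip_force: 16.0
```

Request:
{"method": "step_hand", "body": {
  "motion": [
    [-0.002,0,0,0,0.02],
    [-0.004,0,0.0005,0,0.02],
    [-0.006,0,0.001,0,0.02],
    [-0.006,0,0.001,0,0.02]
  ]
}}

```text
time: 47.9
ee_pos: [0.5353, 0.0169, 0.1428]
eef_rot: [0.711, 0.703, -0.011, -0.002]
ft_force: [1.1, 2.6, -0.3]
width: 0.0255
grip_force: 16.0
```

Request:
{"method": "step_hand", "body": {
  "motion": [
    [-0.002,0,0.0005,0,0.02],
    [-0.004,0,0.001,0,0.02],
    [-0.006,0,0.002,0,0.02],
    [-0.006,0,0.002,0,0.02]
  ]
}}

```text
time: 48.3
ee_pos: [0.5351, 0.0109, 0.1408]
eef_rot: [0.711, 0.703, -0.011, -0.002]
ft_force: [2.6, 1.6, -2.3]
width: 0.0258
grip_force: 16.0
```

Request:
{"method": "step_hand", "body": {
  "motion": [
    [-0.002,0,0.001,0,0.02],
    [-0.004,0,0.002,0,0.02],
    [-0.004,0,0.003,0,0.02]
  ]
}}

```text
time: 48.6
ee_pos: [0.535, 0.007, 0.138]
eef_rot: [0.711, 0.703, -0.011, -0.002]
ft_force: [1.3, 1.5, -1.2]
width: 0.0254
grip_force: 16.0
```

Request:
{"method": "step_hand", "body": {
  "motion": [
    [-0.0005,0,0.003,0,0.02],
    [-0.0005,0,0.006,0,0.02],
    [-0.0005,0,0.009,0,0.02],
    [-0.0005,0,0.009,0,0.02]
  ]
}}

```text
time: 49.0
ee_pos: [0.5347, 0.0068, 0.1285]
eef_rot: [0.711, 0.703, -0.011, -0.002]
ft_force: [1.3, 1.7, -5.5]
width: 0.0255
grip_force: 16.0
```

Request:
{"method": "step_hand", "body": {
  "motion": [
    [0,0,0.004,0,0.02],
    [0,0,0.008,0,0.02],
    [0,0,0.012,0,0.02],
    [0,0,0.014,0,0.02],
    [0,0,0.014,0,0.02]
  ]
}}

```text
time: 49.5
ee_pos: [0.5345, 0.0065, 0.1146]
eef_rot: [0.711, 0.703, -0.011, -0.002]
ft_force: [2.6, 2.2, -4.5]
width: 0.0256
grip_force: 16.0
```

Request:
{"method": "step_hand", "body": {
  "motion": [
    [0,0,0.002,0,0.02],
    [0,0,0.003,0,0.02],
    [0,0,0.003,0,0.02]
  ]
}}

```text
time: 49.8
ee_pos: [0.5346, 0.0066, 0.112]
eef_rot: [0.711, 0.703, -0.011, -0.002]
ft_force: [3.5, 2.1, -2.4]
width: 0.0256
grip_force: 16.0
```

Request:
{"method": "step_hand", "body": {
  "motion": [
    [0,0,0.001,0,0.02],
    [0,0,0.0015,0,0.02],
    [0,0,0.0015,0,0.02]
  ]
}}

```text
time: 50.1
ee_pos: [0.5345, 0.0066, 0.1106]
eef_rot: [0.711, 0.703, -0.011, -0.002]
ft_force: [0.7, 3.3, -1.1]
width: 0.0255
grip_force: 16.0
```

Request:
{"method": "step_hand", "body": {
  "motion": [
    [0,0,0.001,0,0.02],
    [0,0,0.0015,0,0.02],
    [0,0,0.0015,0,0.02]
  ]
}}

```text
time: 50.4
ee_pos: [0.5349, 0.0065, 0.11]
eef_rot: [0.711, 0.703, -0.011, -0.002]
ft_force: [-1.4, 2.3, 8.6]
width: 0.0255
grip_force: 16.0
```

Request:
{"method": "step_hand", "body": {
  "motion": [
    [0,0,0,0,0.04],
    [0,0,0,0,0.04],
    [0,0,0,0,0.04],
    [0,0,-0.02,0,0.04],
    [0,0,-0.06,0,0.04],
    [0,0,-0.11,0,0.04],
    [-0.02,0,-0.16,0,0.04],
    [-0.05,0,-0.19,0,0.04],
    [-0.05,0,-0.19,0,0.04],
    [-0.05,0,-0.19,0,0.04]
  ]
}}

```text
time: 51.4
ee_pos: [0.5376, -0.0418, 0.2999]
eef_rot: [0.712, 0.702, -0.011, -0.002]
ft_force: [-0.2, 1.2, -0.7]
width: 0.0399
grip_force: 0.0
```

```bash
python3 - <<'E'
from h import *
w=cam('wrist'); c=cam('side'); p,M=tool(); print(p,proj(w,[.5343,.0062,.12]).round(),proj(w,[.5323,.0703,.12]).round())
a=cv2.resize(w['img'][0:300,180:480],(400,400),interpolation=3); b=cv2.resize(c['img'][180:260,270:350],(400,400),interpolation=3)
cv2.imwrite('pics/z.png',np.hstack([a,b])[:,:,::-1])
hs=heads(w,u=(180,480))
for m,hr in zip(hs,(.023,.0195,.013)):
    for z in(.08,.085,.09): print(z,fithead(w,m,hr,z0=z))
E
```

```text
[ 0.53695986 -0.04027485  0.2981698 ] [323. 167.] [319.  81.]
[ 287    0   58   35 1538] [316.4  14.3] [0.5301 0.1251 0.085 ]
[ 296   56   48   55 2053] [319.5  82.5] [0.5318 0.0735 0.085 ]
[309 151  29  31 717] [323.1 166. ] [0.5338 0.0044 0.085 ]
0.08 [0.7847 0.     0.5319 0.1305]
0.085 [0.8112 0.     0.5309 0.1305]
0.09 [0.8455 0.     0.5319 0.1305]
0.08 [0.8993 0.     0.5327 0.0701]
0.085 [0.8692 0.     0.5337 0.0701]
0.09 [0.8397 0.     0.5327 0.0701]
0.08 [0.8232 0.     0.5347 0.005 ]
0.085 [0.7931 0.     0.5347 0.006 ]
0.09 [0.7768 0.     0.5337 0.006 ]
```

View pics/z.png

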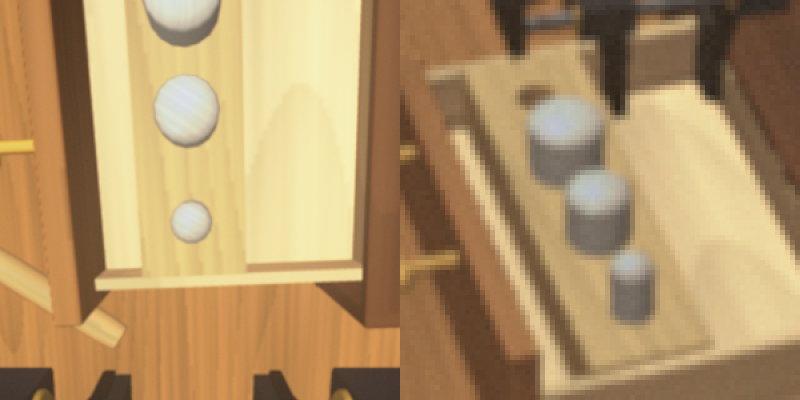

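The picture shows all three heads seated flat on the block in bores 1–3, with bore 0 empty. Now the handle.

```bash
python3 - <<'E'
from h import *
p,M=tool(); print(go([.4077,.0975,.2]),go([.4077,.0975,.104]),np.arctan2(M[1,1],M[0,1]))
E
```

```text
[ 0.1376 -0.1286  0.0992] [ 0.1388 -0.1266  0.1952] -0.010855861672174566
```

Request:
{"method": "step_hand", "body": {
  "motion": [
    [0.05,-0.05,0,0,0.026],
    [0.09,-0.09,0.02,0,0.026],
    [0.138,-0.129,0.05,-0.035,0.026],
    [0.138,-0.129,0.09,-0.035,0.026],
    [0.138,-0.128,0.11,-0.035,0.026],
    [0.138,-0.128,0.11,-0.035,0.026],
    [0.138,-0.128,0.11,-0.035,0.026]
  ]
}}

```text
time: 52.2
ee_pos: [0.4089, 0.0969, 0.1904]
eef_rot: [0.698, 0.716, -0.012, -0.003]
ft_force: [0.1, -0.4, 0.9]
width: 0.0259
grip_force: 0.0
```

```bash
python3 - <<'E'
from h import *
p,M=tool(); print(go([.4077,.0975,.104]),np.arctan2(M[1,1],M[0,1])); w=cam('wrist'); 
hsv=cv2.cvtColor(w['img'],cv2.COLOR_RGB2HSV); m=cv2.inRange(hsv,(18,140,110),(32,255,255)); n,l,st,ce=cv2.connectedComponentsWithStats(m)
for i in range(1,n):
    if st[i][4]>150: print(st[i],ce[i].round(1))
print(proj(w,[.4067,.1564,.1]).round(),proj(w,[.4082,.0392,.1]).round())
E
```

```text
[0.0017 0.0006 0.0864] 0.02421872778733072
[ 318  154   72  155 3258] [333.9 218.7]
[234 292  12  71 456] [238.5 327.2]
[398 292  17  71 617] [407.1 327.7]
[ 122  374  453   20 7091] [364.4 385.3]
[325. 157.] [323. 342.]
```

Request:
{"method": "step_hand", "body": {
  "motion": [
    [0.0015,0,0.04,0,0.026],
    [0.0015,0,0.07,0,0.026],
    [0.0015,0,0.086,0,0.026],
    [0.0015,0,0.086,0,0.026]
  ]
}}

```text
time: 52.65
ee_pos: [0.4078, 0.0966, 0.104]
eef_rot: [0.699, 0.715, -0.012, -0.003]
ft_force: [-0.8, 0.4, 0.9]
width: 0.0258
grip_force: 0.0
```

Request:
{"method": "step_hand", "body": {
  "motion": [
    [0,0,0,0,0.002],
    [0,0,0,0,0.002],
    [0,0,0,0,0.002],
    [0,0,0,0,0.002]
  ],
  "clamp_n": 40
}}

```text
time: 53.05
ee_pos: [0.4085, 0.0976, 0.1057]
eef_rot: [0.699, 0.715, -0.01, -0.002]
ft_force: [-0.1, -1.0, 7.5]
width: 0.0103
grip_force: 40.0
```

```bash
python3 - <<'E'
from h import *
p,M=tool();d=np.array([np.cos(.028),np.sin(.028),0])*.17; print((M.T@d).round(4))
E
```

```text
[ 0.0008  0.17   -0.0028]
```

Pinched. Pushing it shut gently at the end.

Request:
{"method": "step_hand", "body": {
  "motion": [
    [0,0.015,0,0,0.002],
    [0,0.035,-0.001,0,0.002],
    [0,0.055,-0.001,0,0.002],
    [0,0.075,-0.001,0,0.002],
    [0,0.095,-0.002,0,0.002],
    [0.001,0.115,-0.002,0,0.002],
    [0.001,0.135,-0.002,0,0.002],
    [0.001,0.15,-0.003,0,0.002],
    [0.001,0.16,-0.003,0,0.002],
    [0.001,0.167,-0.003,0,0.002],
    [0.001,0.17,-0.003,0,0.002],
    [0.001,0.17,-0.003,0,0.002]
  ]
}}

```text
time: 54.25
ee_pos: [0.5783, 0.1026, 0.1058]
eef_rot: [0.699, 0.715, -0.01, -0.002]
ft_force: [-2.1, -1.2, 10.7]
width: 0.0098
grip_force: 40.0
```

Request:
{"method": "step_hand", "body": {
  "motion": [
    [0,0.0015,0,0,0.002],
    [0,0.003,0,0,0.002],
    [0,0.003,0,0,0.002]
  ]
}}

```text
time: 54.55
ee_pos: [0.5785, 0.1026, 0.1057]
eef_rot: [0.699, 0.715, -0.013, -0.004]
ft_force: [-18.0, -2.5, 22.1]
width: 0.0095
grip_force: 40.0
```

Request:
{"method": "step_hand", "body": {
  "motion": [
    [0,-0.002,0,0,0.002],
    [0,-0.002,0,0,0.026],
    [0,-0.002,0,0,0.026],
    [0,-0.002,0,0,0.026],
    [0,-0.002,-0.03,0,0.026],
    [0,-0.002,-0.08,0,0.026],
    [0,-0.03,-0.13,0,0.026],
    [0,-0.08,-0.16,0,0.026],
    [0,-0.12,-0.16,0,0.026],
    [0,-0.12,-0.16,0,0.026],
    [0,-0.12,-0.16,0,0.026]
  ]
}}

```text
time: 55.65
ee_pos: [0.4631, 0.1018, 0.267]
eef_rot: [0.699, 0.716, -0.01, -0.002]
ft_force: [1.1, -0.4, -0.3]
width: 0.026
grip_force: 0.0
```

```bash
python3 - <<'E'
from h import *
t=cam('top'); s=cam('side'); a=cv2.imread('pics/a_top.png'); b=cv2.imread('pics/a_side.png')
for n,x,y,k in(('top',t['img'][:,:,::-1],a,1),('side',s['img'][:,:,::-1],b,1)):
    d=(cv2.absdiff(np.ascontiguousarray(x),y).max(2)>45).astype(np.uint8); d=cv2.morphologyEx(d,cv2.MORPH_OPEN,np.ones((3,3))); nn,l,st,ce=cv2.connectedComponentsWithStats(d)
    print(n,[(st[i].tolist()) for i in range(1,nn) if st[i][4]>15])
g=cv2.cvtColor(s['img'],cv2.COLOR_RGB2HSV); m=cv2.inRange(g,(18,140,110),(28,255,255))
g0=cv2.cvtColor(b,cv2.COLOR_BGR2HSV); m0=cv2.inRange(g0,(18,140,110),(28,255,255))
for q in(m,m0): q=q[190:235,305:345]; ys,xs=np.where(q); print(xs.mean()+305,ys.mean()+190,len(xs))
E
```

```text
top [[391, 199, 13, 16, 162], [212, 221, 91, 213, 8631], [395, 247, 9, 8, 61], [392, 265, 17, 17, 223], [282, 295, 33, 90, 568], [0, 373, 339, 107, 12603], [312, 387, 7, 9, 52], [342, 438, 10, 42, 217], [306, 449, 32, 11, 185], [340, 455, 4, 5, 18]]
side [[10, 0, 143, 81, 5337], [13, 28, 25, 13, 90], [138, 29, 156, 53, 3461], [47, 61, 6, 17, 56], [53, 60, 6, 18, 56], [60, 64, 26, 36, 608], [242, 88, 77, 95, 2566], [135, 91, 27, 23, 269], [262, 93, 4, 8, 25], [262, 103, 14, 16, 138], [99, 113, 26, 40, 717], [37, 121, 30, 39, 546], [61, 140, 7, 32, 142], [111, 150, 17, 45, 465], [72, 153, 8, 10, 51], [55, 174, 18, 10, 90], [62, 202, 15, 29, 227], [115, 204, 27, 28, 357], [91, 223, 22, 14, 94], [64, 226, 5, 10, 47], [77, 227, 8, 11, 55], [112, 227, 5, 4, 18], [119, 226, 4, 4, 16], [95, 232, 30, 24, 481], [71, 252, 16, 28, 133], [79, 257, 5, 6, 22], [88, 260, 33, 12, 357], [368, 287, 13, 12, 124], [327, 300, 8, 6, 42], [300, 302, 16, 16, 196], [358, 305, 4, 6, 18], [301, 316, 6, 7, 30], [296, 322, 4, 6, 19]]
322.54545454545456 209.989898989899 99
322.7291666666667 210.30208333333334 96
```

The handle is back where it started, and the only other differences are the emptied carrier and the arm. Handing in.

```bash
python3 -c "
from bench import r
print(r.close_job())"
```

```text
the job is handed in; nothing more can be done
None
```

The job is handed in after about 56 s: punch0, punch1 and punch3 (punch2 was absent) went home in that order in bores 1, 2 and 3 and the drawer is shut, but the first try at punch0 pushed the drawer about 37 mm in and had to be redone.

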